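# Fit a bearing in its housing and screw the retaining ring snug

### The arm

A 6-joint arm with a two-finger parallel gripper is mounted at the origin on a cart in front of the work surface, level with it; the furniture and walls round the work are solid. World frame = base frame: x ahead of the robot, y to its left, z up, the work surface at z = 0. Lengths are in m, angles in rad, forces in N, time in s.
With the tool pointing down it reaches from about 0.35 to 0.975 m from the base axis. Payload 4.9 kg.
Tool frame: the origin (TCP) lies midway between the tips of the shut fingers; the grasp point (between the pads) lies behind it (manip.grasp_offset is the y of the grasp point in the tool frame, in m); y points along the fingers, z is the direction in which the jaws open and shut, and the axes are right-handed (so a half turn about y gives the same grasp; the last joint's range is limited). The gripper opens to 85 mm and grips with 20 to 120 N. Pads are 22 mm wide; open, the fingers measure 114 mm over their backs; the gripper's body (76 mm by 85 mm) begins 54 mm behind the grasp point. The pads swing forward as they close: fully open they stand 13 mm farther back than shut.
Start: joints at [-1.374, 0.053, 1.613, -0, 1.476, -0.119], TCP at [0.194, -0.594, 0.231] pointing down, gripper open.
Joint ranges: [-3.01, 3.01], [-1.01, 2.22], [0.06, 2.58], [-1.02, 4.17], [0.09, 2.62], [-3.14, 3.14]. Speed limits (rad/s): [2.57, 2.57, 3.14, 3.14, 3.14, 3.14].

### API

Orientations are given as a unit quaternion [w, x, y, z].
In Python, from plant import manip gives the robot as it stands. The module is installed in compiled form; this text tells all that it offers.
- The arm moves only by the shell command python3 -m jog 'ROWS'. ROWS is a JSON object of lists of equal length, an entry for each row: "offset": the shift along the world's x, y, z in units of 50 mm (1.0 is 50 mm), a list of three; "angular": the turn, a rotation vector about the world's x, y, z in units of 6 degrees (1.0 is 6 degrees), a list of three; "jaw": the finger opening in mm, from 0 to 85.4. In form: {"offset": [[tx, ty, tz], ...], "angular": [[ax, ay, az], ...], "jaw": [jaw, ...]}. A call has 1 to 12 rows; each row shifts and turns the commanded pose from where the row before left it; what a row does not reach is not made up. A row lasts 1/10 s, in which the tool goes at most 50 mm and 8.59 degrees, less where a joint would pass 70% of its speed; a pose out of reach is approached as far as the arm can. A call is refused whole if a number of a shift passes 1 or a number of a turn 1, either way. A call with a gripper value outside its range is refused whole. The fingers move at their own pace and stop on an object; the grip force is fixed at half the most. Time passes only in rows, so rows that do not move let the fingers close. It gives the time, the measured TCP pose, the force and the opening at its end, in the units of the state.
- manip.state(): the state, without advancing time (a new reading comes with each control period).
- manip.grab_frame(name): name is "scene" or "top" or "wrist"; returns the picture (384x512x3 uint8, blue, green, red); there is no depth.
- manip.camera_model(name): a dict with "fx", "fy", "cx", "cy" (pixels), "rvec" (rotation vector, rad) and "tvec" (3), from world to camera coordinates, as OpenCV has them; the wrist camera has in their place "mount" (4x4, takes a point from camera to tool coordinates, whose origin is the TCP and whose axes are the tool frame's). Camera axes: x right, y down, z forward; pixel columns grow to the right and rows downward; lengths in m; the calibration is good to about 2 mm. The wrist camera is an equidistant fisheye: a pixel r from the principal point sees the ray r / f radians off the axis. A picture is of the moment at which its call begins: read the wrist's pose just before it. camera_model takes no time and is no camera call.
- manip.job_done(): hands the job in, once; it reports no verdict.
The state is a dict: "time": time; "joint_pos": joint angles; "joint_vel": joint speeds; "joint_efforts": joint torques, N m; "tool_pos": TCP position; "tool_rot": TCP orientation; "contact_force": force on the tool from outside, world axes, zero at the start; "ft_torque": the same for the moment, N m; "gripper_width": opening from 0.0 (shut) to 1.0 (fully open).
Only numpy, scipy, OpenCV 4.12 (cv2) and the standard library are available. Lean on these libraries where they do the work, as an engineer would, in place of code of your own. Each camera call takes 0.05 s, during which the arm holds its last target.

### The job

Drop the single bearing that lies beside the blue-flanged housing, apart from the heap, into the housing's bore so that it lies fully home; then set the retaining ring over it with its lugs in the slots and screw it down clockwise until it is snug on the bearing. Stop at the first firm resistance, force neither the bearing nor the ring, and let go with the ring still tight. Leave the other things on the bench where they are.

Things in the scene. Friction and masses are not known exactly. Their poses are not given: they have to be found in the camera images.
- housing: Bearing housing fixed to the bench: round blue flange, 117 mm across, 10 thick, on it a steel body 83 across, rim 42 above the origin. Bore 64 mm, 12 deep, with a 2 mm chamfer; its sprung seat is about 30 above the origin. Three entry slots 16 wide in the outer thread at 0, 120, 240 degrees from its x axis, in line with red dots on the flange. Origin: centre of the underside; z up.
- housing_rim (a point): Centre of the housing's mouth, at rim height, 42 mm above the bench. A bearing that is home stands about 2 mm proud of it. Outside runs a coarse right-hand thread with three starts: clockwise (seen from above) the ring goes down 3.8 mm per rad. It bites 0.35 to 1.35 rad after the slots: how high the thread was cut differs by 1.4 mm either way and is in no pose.
- bearing: Loose ball bearing, bright steel, black seals: 62 mm outside, 35 bore, 14 thick, lying flat, 0.15 kg, 12 to 21 cm from the housing. Origin: centre of its underside. Held with its lower 7 mm free it can be let go 5 mm down the bore and drops home; if it hangs tilted, a light push on its outer race seats it. Home, its origin is about 30 mm above the housing's.
- retaining_ring: Loose retaining ring, 0.25 kg, hexagon up. Dark skirt 93 mm across, 21 high, open below (bore 85, goes over the housing's 83 body); inside it three lugs 8 wide, 2.5 to 7.5 above the origin, at 0, 120, 240 degrees from its x axis, red dots above them. Origin: centre of the underside, 37 to 39 mm above the housing's origin with the lugs on top of the thread, 28 to 30 once in the slots.
- ring_hexagon (a point): Middle of the ring's bright hexagonal grip: 54 mm across flats, 21 to 36 above the ring's underside, 40 mm hole through it; flats face 30, 90, 150 ... degrees from the ring's x axis. Before it bites it turns with under 0.2 N m; then about 0.017 N m per N on the bearing: 0.25 to 0.6 N m is snug (10 N must remain), over 60 N on the bearing is too much. It does not unwind when let go.
- caliper: Bystander: steel vernier caliper, 215 x 76 x 13 mm, lying flat behind the housing. Origin: middle of its underside.
- grease_tin: Bystander: round yellow and silver tin, 63 mm across, 43 high. Origin: centre of its underside.
- marker: Bystander: red and white marker pen, 125 x 18 x 20 mm, lying near the front edge. Origin: middle of its underside.
- plug_gauge: Bystander: slim steel plug gauge standing upright, 35 mm across, 102 high. Origin: centre of its foot.
Things that resemble listed ones, but are neither listed nor needed, are in the scene too. Leave any green or turquoise look-alike of the bearing alone.

How it is judged:
On the way, in this order (a step that is already met when the one before it is completed fails the run):
1. the bearing lies fully home in the housing's bore, let go (horizontal distance between bearing and housing below 0.0025 m and z of bearing in the frame of housing below 0.0325 m and angle between bearing's own z axis and vertical below 0.05 rad and contact force between the fingers and bearing below 0.3 N), for 0.2 s.
2. the retaining ring sits level over the bearing with its lugs in the slots (horizontal distance between bearing and housing below 0.0025 m and z of bearing in the frame of housing below 0.0325 m and angle between bearing's own z axis and vertical below 0.05 rad and horizontal distance between retaining_ring and housing below 0.003 m and z of retaining_ring in the frame of housing below 0.0335 m and angle between retaining_ring's own z axis and vertical below 0.06 rad), for 0.1 s.
At the end, for the whole second after the job is handed in: the bearing lies home in the bore (2.5 mm off its axis at most, origin under 32.5 mm above the housing's, level within 0.05 rad); the ring sits level (0.03 rad) and at rest on the thread over it (3 mm off axis at most, under 33.5 mm up), let go and still pressing on the bearing with over 10 N (all of step 2 and contact force between retaining_ring and bearing above 10 N and angle between retaining_ring's own z axis and vertical below 0.03 rad and linear speed of retaining_ring below 0.01 m/s); the robot touches nothing.
It fails at once if the ring is forced: it presses on the bearing with more than 60 N (contact force between retaining_ring and bearing above 60 N).
It fails at once if the bearing is forced against the housing with more than 40 N (contact force between bearing and housing above 40 N).
It fails at once if a bystander is moved more than 25 mm (distance of any of caliper, grease_tin, marker, plug_gauge from where it was at the start of the episode above 0.025 m).
It also fails if it takes over 72 s, if anything falls off the work surface, if the arm or the gripper's body presses on something with over 40 N, if the wrist force passes 120 N, or if a joint passes its speed limit or range.

## Working session

There is one attempt and no reset: what is moved stays moved. The work goes in short steps, Python scripts to look and compute and a shell command to move; the robot and the scene stay as the last step left them, time stands still between calls to the robot, and variables do not carry over. Pictures are saved under pics/ and viewed, and the job is handed in when it is done.

```bash
mkdir -p pics; python3 - <<'E'
from plant import manip
import cv2
print(manip.state()); print(manip.grasp_offset)
for n in ("scene","top","wrist"):
    print(n,manip.camera_model(n)); cv2.imwrite(f"pics/{n}0.png",manip.grab_frame(n))
E
```

```text
{'time': 0.0, 'joint_pos': array([-1.37401855e+00,  5.33861305e-02,  1.61427498e+00,  7.39072086e-07,
        1.47597110e+00, -1.18980950e-01]), 'joint_vel': array([-0.0004765 ,  0.00130586,  0.00116092, -0.00050211, -0.00064088,
        0.0011905 ]), 'joint_efforts': array([-1.60863412e-03, -3.93684340e+01, -3.70178175e+01, -3.13030005e-04,
        6.93973299e-03,  1.48626276e-05]), 'tool_pos': array([ 0.19397849, -0.59349719,  0.23005622]), 'tool_rot': array([ 0.1111465 , -0.11120207,  0.69903263, -0.69759152]), 'contact_force': array([-0.24903446, -0.68191736, -0.20732515]), 'ft_torque': array([-0.01413094, -0.03078835, -0.02226802]), 'gripper_width': 0.9960479733885204}
-0.0187
scene {'fx': 412.2565203881677, 'fy': 412.2565203881677, 'cx': 253.77030110477457, 'cy': 195.07778073061434, 'rvec': array([ 1.34748757, -2.24913539,  0.88115878]), 'tvec': array([0.44033611, 0.33596796, 0.61627027])}
top {'fx': 367.7955467135974, 'fy': 367.7955467135974, 'cx': 258.5733468436696, 'cy': 188.13837962609273, 'rvec': array([ 2.14952053, -2.19481042,  0.10781974]), 'tvec': array([0.19834178, 0.54497904, 0.86836635])}
wrist {'fx': 297.3186396354542, 'fy': 297.3186396354542, 'cx': 253.5849842207414, 'cy': 191.44431709916105, 'mount': array([[ 3.56666787e-04,  9.58327380e-01,  2.85672026e-01,
        -7.37182980e-02],
       [-9.90041114e-04, -2.85671565e-01,  9.58327072e-01,
        -1.41970736e-01],
       [ 9.99999446e-01, -6.24630488e-04,  8.46893947e-04,
         1.30612730e-03],
       [ 0.00000000e+00,  0.00000000e+00,  0.00000000e+00,
         1.00000000e+00]])}
```

View pics/top0.png

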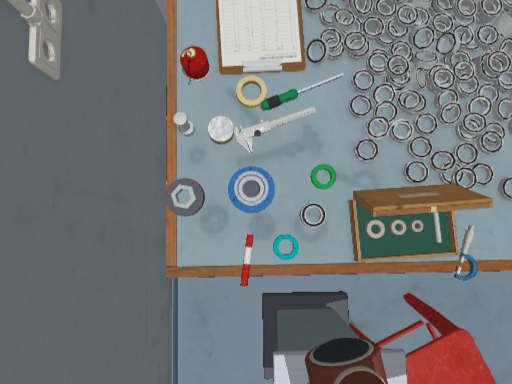

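View pics/scene0.png

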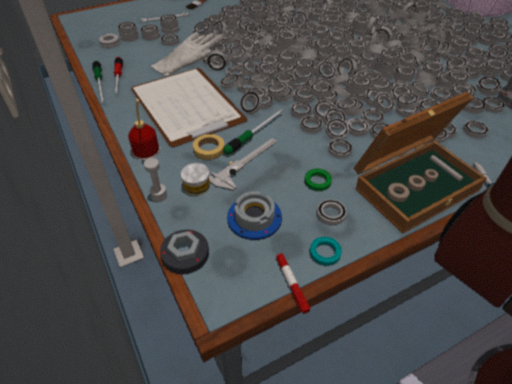

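View pics/wrist0.png

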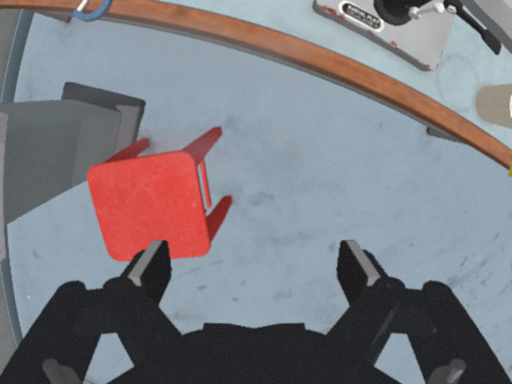

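The top picture shows the housing at about (251,188), the loose bearing at (313,215), the ring at (186,197), the marker at (247,260), the tin at (221,130) and the plug gauge at (183,123). Green and turquoise look-alikes are at (323,177) and (286,247).

```bash
cat > h.py <<'E'
import numpy as np, cv2
from scipy.spatial.transform import Rotation as R
from plant import manip
def RT(n):
    m=manip.camera_model(n); return m,R.from_rotvec(m['rvec']).as_matrix(),np.array(m['tvec'])
def unproj(n,px,z):
    m,r,t=RT(n); d=r.T@np.array([(px[0]-m['cx'])/m['fx'],(px[1]-m['cy'])/m['fy'],1]); c=-r.T@t
    return c+d*(z-c[2])/d[2]
def proj(n,P):
    m,r,t=RT(n); p=(r@np.atleast_2d(P).T).T+t
    return np.c_[m['fx']*p[:,0]/p[:,2]+m['cx'],m['fy']*p[:,1]/p[:,2]+m['cy']]
def toolT(s=None):
    s=s or manip.state(); q=s['tool_rot']; T=np.eye(4); T[:3,:3]=R.from_quat([q[1],q[2],q[3],q[0]]).as_matrix(); T[:3,3]=s['tool_pos']; return T
def wcam(s=None):
    m=manip.camera_model('wrist'); return m,toolT(s)@np.array(m['mount'])
def wunproj(px,z,s=None):
    m,C=wcam(s); v=np.array([(px[0]-m['cx'])/m['fx'],(px[1]-m['cy'])/m['fy']]); th=np.linalg.norm(v)
    d=np.r_[v/max(th,1e-9)*np.sin(th),np.cos(th)]; d=C[:3,:3]@d; c=C[:3,3]; return c+d*(z-c[2])/d[2]
def wproj(P,s=None,C=None):
    m,C0=wcam(s); C=C0 if C is None else C
    p=(np.atleast_2d(P)-C[:3,3])@C[:3,:3]; rr=np.hypot(p[:,0],p[:,1]); th=np.arctan2(rr,p[:,2])
    return np.c_[m['cx']+m['fx']*th*p[:,0]/rr, m['cy']+m['fy']*th*p[:,1]/rr]
E
python3 - <<'E'
from h import *
for n,px,z in [('housing',(251,188),.042),('bearing',(313,215),.014),('ring',(186,197),.02),('ringhex',(183,196),.036),('tin',(221,130),.043),('marker',(247,260),.02),('green',(323,177),.01),('turq',(286,247),.01),('edge',(247,272),0),('leftedge',(172,200),0),('plug',(183,118),.1),('box',(355,230),.03),('lid',(400,190),.1)]:
    print(n,unproj('top',px,z).round(3))
for n,px,z in [('housing',(255,207),.042),('bearing',(331,212),.007),('ring',(185,252),.0),('hex',(185,245),.036)]:
    print(n,unproj('scene',px,z).round(3))
a=cv2.imread('pics/top0.png'); 
cv2.imwrite('pics/topz.png',cv2.resize(a[140:290,160:360],None,fx=4,fy=4,interpolation=cv2.INTER_CUBIC))
print(toolT().round(3))
E
```

```text
housing [0.548 0.205 0.042]
bearing [0.481 0.055 0.014]
ring [0.532 0.365 0.02 ]
ringhex [0.533 0.369 0.036]
tin [0.691 0.275 0.043]
marker [0.377 0.218 0.02 ]
green [0.575 0.026 0.01 ]
turq [0.405 0.123 0.01 ]
edge [0.346 0.22  0.   ]
leftedge [0.526 0.404 0.   ]
plug [0.706 0.356 0.1  ]
box [ 0.443 -0.042  0.03 ]
lid [ 0.531 -0.128  0.1  ]
housing [0.546 0.204 0.042]
bearing [0.484 0.053 0.007]
ring [0.539 0.366 0.   ]
hex [0.529 0.366 0.036]
[[-0.951 -0.     0.311  0.194]
 [-0.311  0.002 -0.951 -0.594]
 [-0.    -1.    -0.002  0.23 ]
 [ 0.     0.     0.     1.   ]]
```

View pics/topz.png

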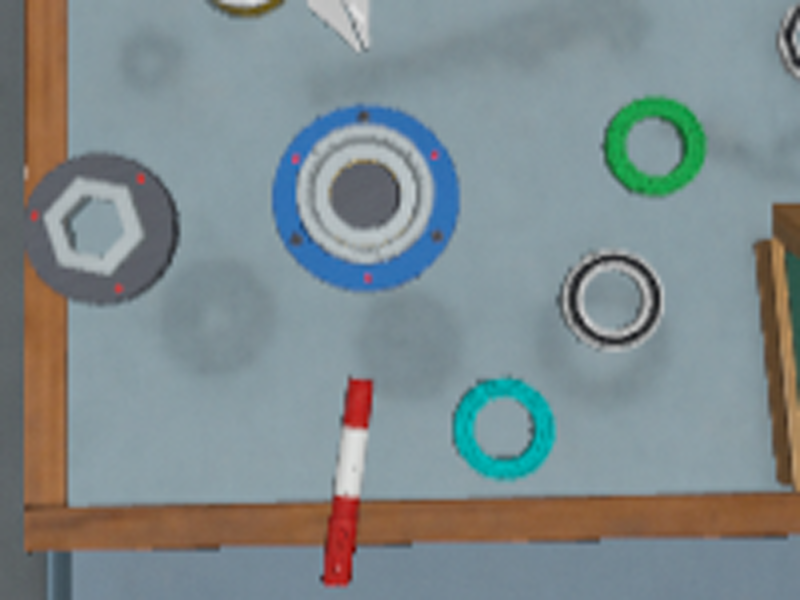

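The zoomed view shows the bearing in the clear, with 35 mm or more to the green and turquoise decoys. The housing and ring dots are visible. Next I fly over the bearing.

```bash
python3 -m jog '{"offset": [[0.36,0.81,0],[0.36,0.81,0],[0.36,0.81,0],[0.36,0.81,0],[0.36,0.81,0],[0.36,0.81,0],[0.36,0.81,0],[0.36,0.81,0]], "angular": [[0,0,0],[0,0,0],[0,0,0],[0,0,0],[0,0,0],[0,0,0],[0,0,0],[0,0,0]], "jaw": [85,85,85,85,85,85,85,85]}'
python3 -m jog '{"offset": [[0.36,0.81,0],[0.36,0.81,0],[0.36,0.81,0],[0.36,0.81,0],[0.36,0.81,0],[0.36,0.81,0],[0.36,0.81,0],[0.36,0.81,0],[0,0,0],[0,0,0]], "angular": [[0,0,0],[0,0,0],[0,0,0],[0,0,0],[0,0,0],[0,0,0],[0,0,0],[0,0,0],[0,0,0],[0,0,0]], "jaw": [85,85,85,85,85,85,85,85,85,85]}'
python3 - <<'E'
from h import *
s=manip.state(); im=manip.grab_frame('wrist'); print(s['tool_pos'],s['joint_pos'].round(2),s['time']); cv2.imwrite('pics/w1.png',im)
print(wproj([[.482,.054,.014],[.547,.204,.042],[.533,.367,.036]],s))
np.save('s1.npy',np.r_[s['tool_pos'],s['tool_rot']])
E
```

```text
time: 0.95
tool_pos: [0.3383, -0.2683, 0.231]
tool_rot: [0.111, -0.111, 0.698, -0.698]
contact_force: [0.5, -0.1, 0.2]
gripper_width: 0.992
time: 1.95
tool_pos: [0.4819, 0.0546, 0.2308]
tool_rot: [-0.112, 0.112, -0.698, 0.698]
contact_force: [-0.5, 0.2, 0.9]
gripper_width: 0.996
[0.48188369 0.05462208 0.23081053] [-0.04 -0.29  1.93 -0.    1.51  1.21] 1.95
[[252.75808677 165.39901571]
 [145.36082508  78.97353303]
 [ 41.62817696  67.06014624]]
```

View pics/w1.png

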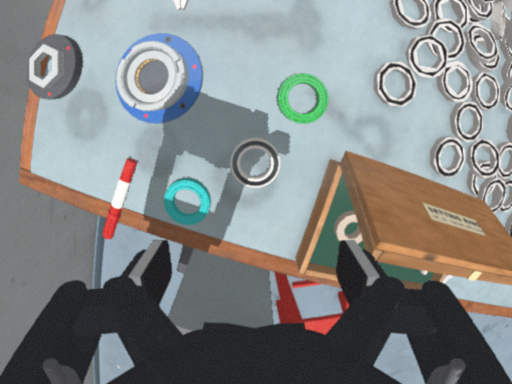

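The wrist view shows the bearing at (255,162), close to the predicted (253,165). The housing is at (152,75), the ring at (52,66), and the open box is to the right. I'll overlay model circles to refine the positions.

```bash
cat >> h.py <<'E'
def circ(c,r,z,n=90):
    a=np.arange(n)*2*np.pi/n; return np.c_[c[0]+r*np.cos(a),c[1]+r*np.sin(a),np.full(n,z)]
def fitcirc(im,pf,c0,rz,srch=.006,sgn=None):
    """maximise mean gradient magnitude along projected circles; rz list of (r,z)"""
    g=cv2.GaussianBlur(cv2.cvtColor(im,cv2.COLOR_BGR2GRAY),(0,0),.8).astype(np.float32)
    def samp(P):
        p=pf(P).astype(np.float32); return cv2.remap(g,p[None,:,0],p[None,:,1],cv2.INTER_LINEAR)[0]
    best=None
    for st,w in ((.001,srch),(.00025,.0012)):
        c=np.array(c0) if best is None else best[1]
        best=None
        for dx in np.arange(-w,w+1e-9,st):
            for dy in np.arange(-w,w+1e-9,st):
                v=0
                for r,z in rz:
                    v+=np.mean(np.abs(samp(circ(c+[dx,dy],r+.0012,z))-samp(circ(c+[dx,dy],r-.0012,z))))
                if best is None or v>best[0]: best=(v,c+[dx,dy])
    return best
def draw(im,pf,list_,k=1):
    o=im.copy()
    for c,r,z in list_: cv2.polylines(o,[np.round(pf(circ(c,r,z))*16).astype(np.int32)],True,(0,0,255),1,cv2.LINE_AA,4)
    return o
E
python3 - <<'E'
from h import *
s={'tool_pos':np.load('s1.npy')[:3],'tool_rot':np.load('s1.npy')[3:]}
W=cv2.imread('pics/w1.png');T=cv2.imread('pics/top0.png');S=cv2.imread('pics/scene0.png')
pw=lambda P:wproj(P,s)
L=[('w',W,pw),('t',T,lambda P:proj('top',P)),('s',S,lambda P:proj('scene',P))]
for nm,im,pf in L:
    b=fitcirc(im,pf,[.482,.054],[(.031,.0135),(.0175,.0135)])
    h=fitcirc(im,pf,[.547,.204],[(.0585,.010),(.0415,.042),(.032,.042)])
    h2=fitcirc(im,pf,[.547,.204],[(.0585,.010)])
    r=fitcirc(im,pf,[.533,.367],[(.0465,.02),(.02,.036)])
    print(nm,b,h,h2,r)
    o=draw(im,pf,[(b[1],.031,.0135),(b[1],.0175,.0135),(h[1],.0585,.01),(h[1],.0415,.042),(h[1],.032,.042),(r[1],.0465,.02),(r[1],.02,.036)])
    x0,x1,y0,y1={'w':(10,310,20,230),'t':(150,350,140,270),'s':(150,360,160,290)}[nm]
    cv2.imwrite(f'pics/o_{nm}.png',cv2.resize(o[y0:y1,x0:x1],None,fx=2.6,fy=2.6,interpolation=cv2.INTER_CUBIC))
E
```

```text
Traceback (most recent call last):
  File "h.py", line 38, in fitcirc
    v+=np.mean(np.abs(samp(circ(c+[dx,dy],r+.0012,z))-samp(circ(c+[dx,dy],r-.0012,z))))
                      ~~~~^^^^^^^^^^^^^^^^^^^^^^^^^^^
  File "h.py", line 29, in samp
    p=pf(P).astype(np.float32); return cv2.remap(g,p[None,:,0],p[None,:,1],cv2.INTER_LINEAR)[0]
      ~~^^^
  File "h.py", line 20, in wproj
    m,C0=wcam(s); C=C0 if C is None else C
         ~~~~^^^
  File "h.py", line 15, in wcam
    m=manip.camera_model('wrist'); return m,toolT(s)@np.array(m['mount'])
ValueError: time passes only in moves, steps and waits
```

```bash
sed -i 's/manip.camera_model(/CM(/' h.py; sed -i '3a from functools import lru_cache\n@lru_cache(None)\ndef CM(n): return manip.camera_model(n)' h.py
cat > fit1.py <<'E'
from h import *
s={'tool_pos':np.load('s1.npy')[:3],'tool_rot':np.load('s1.npy')[3:]}
W=cv2.imread('pics/w1.png');T=cv2.imread('pics/top0.png');S=cv2.imread('pics/scene0.png')
pw=lambda P:wproj(P,s)
L=[('w',W,pw),('t',T,lambda P:proj('top',P)),('s',S,lambda P:proj('scene',P))]
for nm,im,pf in L:
    b=fitcirc(im,pf,[.482,.054],[(.031,.0135),(.0175,.0135)])
    h=fitcirc(im,pf,[.547,.204],[(.0585,.010),(.0415,.042),(.032,.042)])
    h2=fitcirc(im,pf,[.547,.204],[(.0585,.010)])
    r=fitcirc(im,pf,[.533,.367],[(.0465,.02),(.02,.036)])
    print(nm,b,h,h2,r)
    o=draw(im,pf,[(b[1],.031,.0135),(b[1],.0175,.0135),(h[1],.0585,.01),(h[1],.0415,.042),(h[1],.032,.042),(r[1],.0465,.02),(r[1],.02,.036)])
    x0,x1,y0,y1={'w':(10,310,20,230),'t':(150,350,140,270),'s':(150,360,160,290)}[nm]
    cv2.imwrite(f'pics/o_{nm}.png',cv2.resize(o[y0:y1,x0:x1],None,fx=2.6,fy=2.6,interpolation=cv2.INTER_CUBIC))
E
python3 fit1.py
```

```text
w (np.float32(52.785404), array([0.47955, 0.04905])) (np.float32(87.65355), array([0.5523, 0.2023])) (np.float32(27.976498), array([0.55205, 0.2018 ])) (np.float32(46.922104), array([0.53605, 0.3598 ]))
t (np.float32(31.752636), array([0.4828, 0.0593])) (np.float32(53.567924), array([0.54955, 0.2048 ])) (np.float32(18.170986), array([0.5488, 0.2058])) (np.float32(30.338282), array([0.53205, 0.3668 ]))
s (np.float32(21.089432), array([0.4823, 0.0538])) (np.float32(35.98404), array([0.54205, 0.20855])) (np.float32(17.163412), array([0.54555, 0.20705])) (np.float32(26.712685), array([0.53505, 0.36755]))
```

View pics/o_w.png

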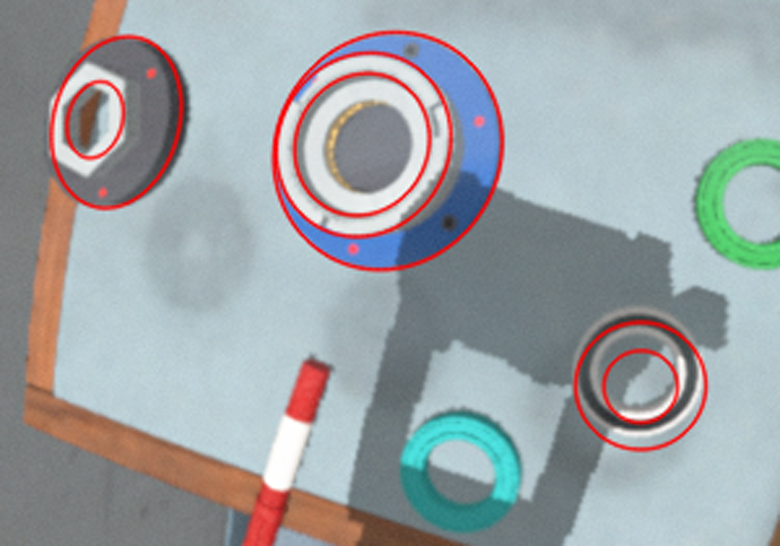

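View pics/o_s.png

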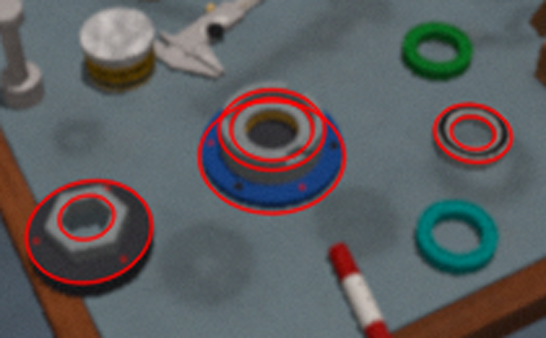

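View pics/o_t.png

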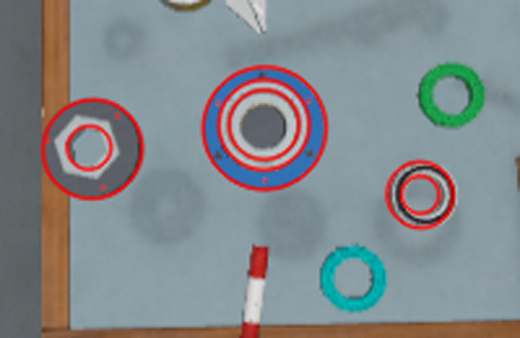

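The fits to the flange and ring hold up, but the bearing fit is ambiguous. I'll centre the bearing mechanically by closing the jaws along two directions, then use it to calibrate the wrist camera.

```bash
python3 - <<'E'
from h import *
s={'tool_pos':np.load('s1.npy')[:3],'tool_rot':np.load('s1.npy')[3:]}
print(wunproj((255.5,162),.012,s))
E
python3 -m jog '{"offset": [[0,0,-0.8],[0,0,-0.8],[0,0,-0.8],[0,0,-0.8],[0,0,-0.6],[0,0,0]], "angular": [[0,0,0],[0,0,0],[0,0,0],[0,0,0],[0,0,0],[0,0,0]], "jaw": [85,85,85,85,85,85]}'
python3 - <<'E'
from h import *
s=manip.state(); im=manip.grab_frame('wrist'); print(s['tool_pos'],s['contact_force']); cv2.imwrite('pics/w2.png',im)
cv2.imwrite('pics/s2.png',manip.grab_frame('scene'))
E
```

```text
[0.48673867 0.05199797 0.012     ]
time: 2.6
tool_pos: [0.4774, 0.0526, 0.0365]
tool_rot: [0.107, -0.114, 0.699, -0.698]
contact_force: [-0.9, -0.1, -0.7]
gripper_width: 0.997
[0.47744118 0.05256578 0.03647223] [-0.86152424 -0.09295135 -0.68318242]
```

View pics/w2.png

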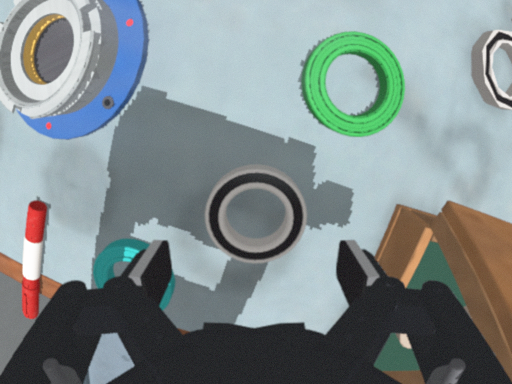

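View pics/s2.png

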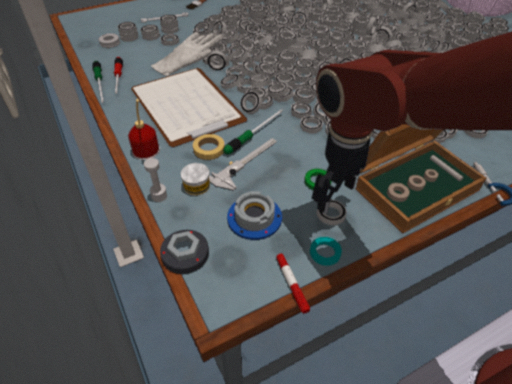

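The wrist view shows the bearing at (256,213) between the open pads, with the box edge just beyond the right pad at about (395,250). The TCP reads a few mm off target, so I'll settle and re-measure.

```bash

python3 -m jog '{"offset": [[0,0,0],[0,0,0],[0,0,0]], "angular": [[0,0,0],[0,0,0],[0,0,0]], "jaw": [85,85,85]}'
python3 - <<'E'
from h import *
s=manip.state(); im=manip.grab_frame('wrist'); print(s['tool_pos'],s['joint_pos'].round(3)); cv2.imwrite('pics/w3.png',im);print(toolT(s).round(3))
np.save('s3.npy',np.r_[s['tool_pos'],s['tool_rot']])
print(wunproj((256,213),.0135,s))
b=fitcirc(im,lambda P:wproj(P,s),[.484,.053],[(.031,.012)]); print(b)
o=draw(im,lambda P:wproj(P,s),[(b[1],.031,.012),(s['tool_pos'][:2],.0425,.0135)]); cv2.imwrite('pics/o3.png',o)
E
```

```text
time: 3.0
tool_pos: [0.4835, 0.0538, 0.0431]
tool_rot: [-0.112, 0.11, -0.698, 0.699]
contact_force: [0.5, -0.1, 0.3]
gripper_width: 0.997
[0.48345905 0.05378567 0.04314606] [-0.042 -0.083  2.082 -0.     1.139  1.213]
[[-0.951  0.003  0.31   0.483]
 [-0.31  -0.    -0.951  0.054]
 [-0.003 -1.     0.001  0.043]
 [ 0.     0.     0.     1.   ]]
[0.49271836 0.05367914 0.0135    ]
(np.float32(52.19047), array([0.4873 , 0.05355]))
```

View pics/o3.png

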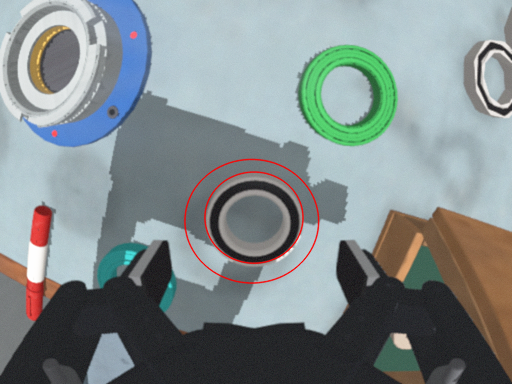

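```bash

python3 -m jog '{"offset": [[0.03,0,-0.15],[0,0,-0.2],[0,0,-0.2],[0,0,-0.15],[0,0,-0.1],[0,0,-0.02],[0,0,0]], "angular": [[0,0,0],[0,0,0],[0,0,0],[0,0,0],[0,0,0],[0,0,0],[0,0,0]], "jaw": [78,78,78,78,78,78,78]}'
python3 - <<'E'
from h import *
s=manip.state(); im=manip.grab_frame('wrist'); print(s['tool_pos'],s['contact_force']); cv2.imwrite('pics/w4.png',im);cv2.imwrite('pics/s4.png',cv2.resize(manip.grab_frame('scene')[140:260,260:400],None,fx=4,fy=4))
E
```

```text
time: 3.75
tool_pos: [0.4835, 0.0539, 0.0]
tool_rot: [0.111, -0.111, 0.698, -0.698]
contact_force: [0.8, 0.0, 0.7]
gripper_width: 0.915
[4.83479644e-01 5.39268121e-02 2.73999839e-05] [0.7913265  0.03452036 0.67021266]
```

View pics/w4.png

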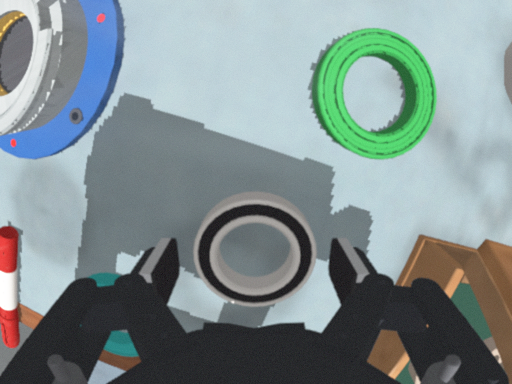

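View pics/s4.png

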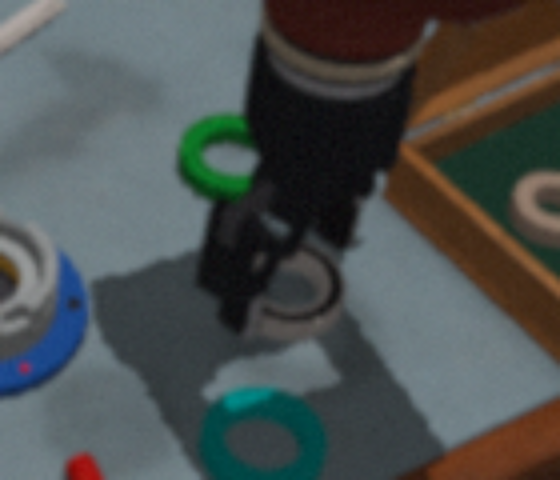

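The pads straddle the bearing and everything else is clear. I close to centre it along the first axis.

```bash

python3 -m jog '{"offset": [[0,0,0.03],[0,0,0],[0,0,0],[0,0,0],[0,0,0],[0,0,0],[0,0,0]], "angular": [[0,0,0],[0,0,0],[0,0,0],[0,0,0],[0,0,0],[0,0,0],[0,0,0]], "jaw": [55,55,55,55,55,55,55]}'
python3 - <<'E'
from h import *
s=manip.state(); im=manip.grab_frame('wrist'); print(s['tool_pos'],s['contact_force']); cv2.imwrite('pics/w5.png',im)
b=fitcirc(im,lambda P:wproj(P,s),[.4865,.054],[(.031,.0135)]); print(b)
o=draw(im,lambda P:wproj(P,s),[(b[1],.031,.0135),(s['tool_pos'][:2],.002,.0135)]); cv2.imwrite('pics/o5.png',o)
E
```

```text
time: 4.55
tool_pos: [0.4844, 0.0538, 0.0033]
tool_rot: [-0.112, 0.111, -0.698, 0.698]
contact_force: [-2.2, -0.2, 5.2]
gripper_width: 0.685
[0.48442346 0.05384508 0.00326679] [-2.17860858 -0.19413106  5.22132671]
(np.float32(57.527615), array([0.48255, 0.05155]))
```

View pics/o5.png

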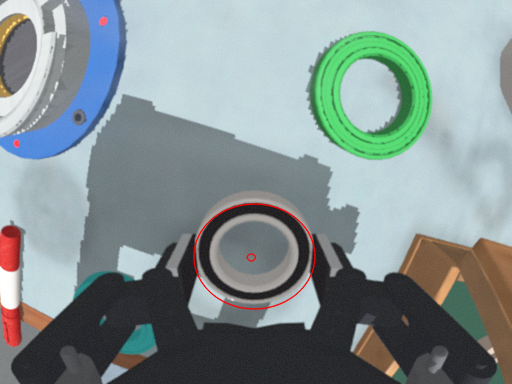

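Gripped, with a 5 N upward reaction from the pads swinging forward. I open, turn 90° and close again to centre the other axis.

```bash

python3 -m jog '{"offset": [[0,0,0],[0,0,0],[0,0,0.05],[0,0,0],[0,0,0],[0,0,0],[0,0,0],[0,0,0],[0,0,0],[0,0,0]], "angular": [[0,0,0],[0,0,0],[0,0,0],[0,0,0.5],[0,0,1],[0,0,1],[0,0,1],[0,0,1],[0,0,1],[0,0,1]], "jaw": [76,76,76,76,76,76,76,76,76,76]}'
python3 -m jog '{"offset": [[0,0,0],[0,0,0],[0,0,0],[0,0,0],[0,0,0],[0,0,0],[0,0,0],[0,0,0],[0,0,0],[0,0,0],[0,0,0]], "angular": [[0,0,1],[0,0,1],[0,0,1],[0,0,1],[0,0,1],[0,0,1],[0,0,1],[0,0,1],[0,0,0.5],[0,0,0],[0,0,0]], "jaw": [76,76,76,76,76,76,76,76,76,76,76]}'
python3 - <<'E'
from h import *
s=manip.state(); print(s['tool_pos'],s['joint_pos'].round(3),s['contact_force'],toolT(s)[:3,:3].round(3)); cv2.imwrite('pics/w6.png',manip.grab_frame('wrist'))
E
```

```text
time: 5.6
tool_pos: [0.4836, 0.0539, 0.0043]
tool_rot: [0.339, -0.339, 0.62, -0.62]
contact_force: [0.2, -0.5, 0.4]
gripper_width: 0.889
time: 6.7
tool_pos: [0.4836, 0.0539, 0.0043]
tool_rot: [-0.572, 0.572, -0.415, 0.415]
contact_force: [-0.7, -0.3, -0.5]
gripper_width: 0.888
[0.48357716 0.05392196 0.00431453] [-0.042 -0.012  2.092 -0.     1.062 -0.357] [-0.67655202 -0.27518115 -0.5072428 ] [[ 0.309 -0.     0.951]
 [-0.951 -0.     0.309]
 [-0.    -1.    -0.   ]]
```

View pics/w6.png

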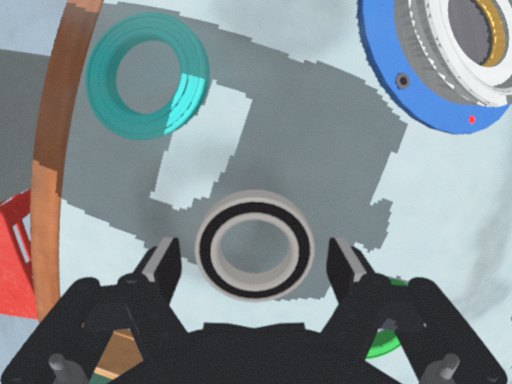

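```bash

python3 -m jog '{"offset": [[0,0,0],[0,0,0],[0,0,0],[0,0,0],[0,0,0],[0,0,0],[0,0,0]], "angular": [[0,0,0],[0,0,0],[0,0,0],[0,0,0],[0,0,0],[0,0,0],[0,0,0]], "jaw": [55,55,55,55,55,55,55]}'
python3 -m jog '{"offset": [[0,0,0],[0,0,0],[0,0,0],[0,0,0.2],[0,0,0.4],[0,0,0.4],[0,0,0.4],[0,0,0.4],[0,0,0.2],[0,0,0],[0,0,0],[0,0,0]], "angular": [[0,0,0],[0,0,0],[0,0,0],[0,0,0],[0,0,0],[0,0,0],[0,0,0],[0,0,0],[0,0,0],[0,0,0],[0,0,0],[0,0,0]], "jaw": [78,78,78,78,78,78,78,78,78,78,78,78]}'
python3 - <<'E'
from h import *
s=manip.state(); im=manip.grab_frame('wrist'); print(s['tool_pos'],s['contact_force']); cv2.imwrite('pics/w7.png',im)
np.save('s7.npy',np.r_[s['tool_pos'],s['tool_rot']])
for rz in ([(.031,.0125)],[(.031,.0135)],[(.031,.001)],[(.0175,.0135)]):
  b=fitcirc(im,lambda P:wproj(P,s),s['tool_pos'][:2],rz,.007); print(rz,b[0],(b[1]-s['tool_pos'][:2])*1000)
b=fitcirc(im,lambda P:wproj(P,s),s['tool_pos'][:2],[(.031,.0125)],.007)
o=draw(im,lambda P:wproj(P,s),[(b[1],.031,.0125)]); cv2.imwrite('pics/o7.png',o)
E
```

```text
time: 7.45
tool_pos: [0.4841, 0.054, 0.0052]
tool_rot: [0.572, -0.572, 0.415, -0.415]
contact_force: [-1.9, 0.1, 4.9]
gripper_width: 0.677
time: 8.65
tool_pos: [0.4826, 0.0539, 0.1029]
tool_rot: [-0.572, 0.573, -0.416, 0.414]
contact_force: [-1.4, 0.3, 0.2]
gripper_width: 0.911
[0.48264986 0.05394397 0.10294206] [-1.37875753  0.30491033  0.15133992]
[(0.031, 0.0125)] 51.610622 [4.05 1.3 ]
[(0.031, 0.0135)] 50.59492 [4.05 1.55]
[(0.031, 0.001)] 62.52905 [ 5.3  -3.95]
[(0.0175, 0.0135)] 42.41694 [-5.95 -8.2 ]
```

View pics/o7.png

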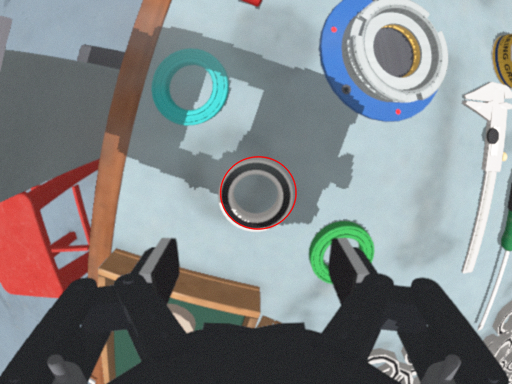

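The model circle fits the bearing's outer edge at (257,193). The arm hadn't fully settled, so I retake the picture at rest.

```bash

python3 -m jog '{"offset": [[0,0,0],[0,0,0],[0,0,0],[0,0,0]], "angular": [[0,0,0],[0,0,0],[0,0,0],[0,0,0]], "jaw": [78,78,78,78]}'
cat > look.py <<'E'
from h import *
import sys
def settle_fit(tag,c0,rz,show,w=.007):
    s=manip.state(); im=manip.grab_frame('wrist'); s2=manip.state(); cv2.imwrite(f'pics/{tag}.png',im)
    np.save(f'{tag}.npy',np.r_[s['tool_pos'],s['tool_rot']])
    print(s['tool_pos'].round(4),s2['tool_pos'].round(4),'t',round(s['time'],2))
    for r in rz:
        b=fitcirc(im,lambda P:wproj(P,s),np.array(c0),r,w); print(r,b[0].round(1),b[1].round(5),'rel tool mm',((b[1]-s['tool_pos'][:2])*1000).round(2))
    o=draw(im,lambda P:wproj(P,s),[(b[1],)+tuple(q) for q in show]); cv2.imwrite(f'pics/{tag}o.png',o)
E
python3 - <<'E'
from look import *
settle_fit('w8',[.485,.054],[[(.031,.0125)],[(.031,.0135)]],[(.031,.0125)],.005)
E
```

```text
time: 9.1
tool_pos: [0.4835, 0.0539, 0.1042]
tool_rot: [-0.572, 0.572, -0.415, 0.415]
contact_force: [-0.3, -0.9, -0.2]
gripper_width: 0.915
[0.4835 0.0539 0.1042] [0.4836 0.0539 0.1042] t 9.1
[(0.031, 0.0125)] 51.7 [0.48655 0.0553 ] rel tool mm [3.   1.36]
[(0.031, 0.0135)] 50.8 [0.4868  0.05555] rel tool mm [3.25 1.61]
```

View pics/w8o.png

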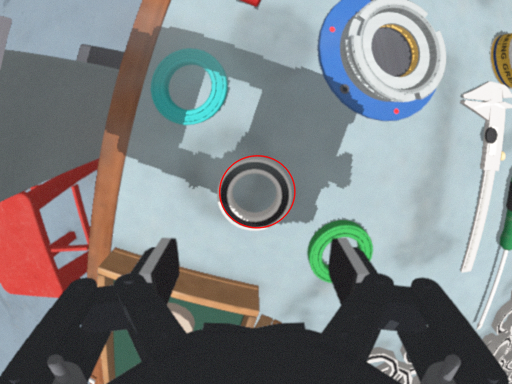

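```bash
python3 - <<'E'
from h import *
a=np.load('w8.npy'); s={'tool_pos':a[:3],'tool_rot':a[3:]}
im=cv2.imread('pics/w8.png')
k=6;big=cv2.resize(im[145:245,205:310],None,fx=k,fy=k,interpolation=cv2.INTER_CUBIC)
for c,r,z,col in [((.484,.054),.031,.014,(0,0,255)),((.484,.054),.031,.0,(0,255,255)),((.484,.054),.0175,.014,(255,0,255))]:
    p=(wproj(circ(c,r,z),s)-[205,145]+.5)*k
    cv2.polylines(big,[p.round().astype(np.int32)],True,col,1)
cv2.imwrite('pics/w8z.png',big)
E
```

```text
(no output)
```

View pics/w8z.png

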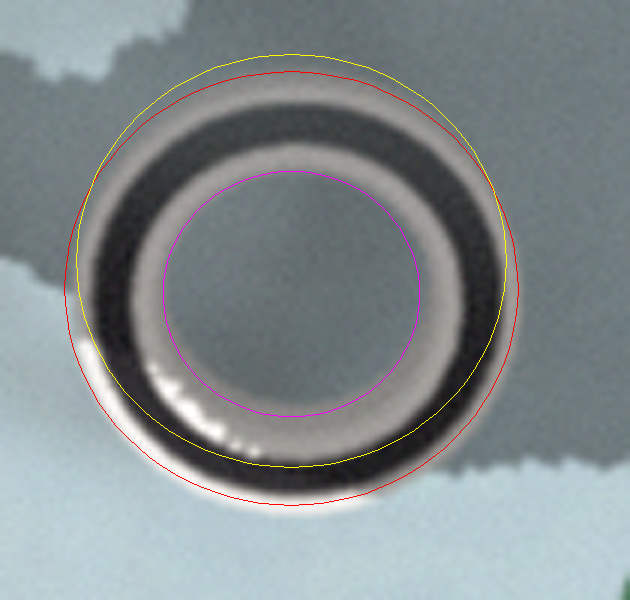

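With the bearing placed at its jaw-centred position (0.484, 0.054), the model matches the image within about 1 px, so the wrist camera is good to under 1 mm. The earlier grips closed to about 58 mm, so they may have been on the upper edge. I regrip lower and check.

```bash

python3 -m jog '{"offset": [[0,0,-0.2],[0,0,-0.4],[0,0,-0.4],[0,0,-0.4],[0,0,-0.4],[0,0,-0.2],[0,0,-0.1],[0,0,0],[0,0,0]], "angular": [[0,0,0],[0,0,0],[0,0,0],[0,0,0],[0,0,0],[0,0,0],[0,0,0],[0,0,0],[0,0,0]], "jaw": [74,74,74,74,74,74,74,74,74]}'
python3 - <<'E'
from h import *
s=manip.state(); print(s['tool_pos'])
cv2.imwrite('pics/s9.png',cv2.resize(manip.grab_frame('scene')[170:240,280:380],None,fx=6,fy=6,interpolation=cv2.INTER_CUBIC))
E
python3 -m jog '{"offset": [[0,0,0],[0,0,0],[0,0,0],[0,0,0],[0,0,0],[0,0,0],[0,0,0]], "angular": [[0,0,0],[0,0,0],[0,0,0],[0,0,0],[0,0,0],[0,0,0],[0,0,0]], "jaw": [52,52,52,52,52,52,52]}'
python3 - <<'E'
from h import *
s=manip.state(); print(s['tool_pos'],s['contact_force'])
cv2.imwrite('pics/s10.png',cv2.resize(manip.grab_frame('scene')[170:240,280:380],None,fx=6,fy=6,interpolation=cv2.INTER_CUBIC))
cv2.imwrite('pics/w10.png',manip.grab_frame('wrist'))
E
```

```text
time: 10.05
tool_pos: [0.4844, 0.0539, 0.0001]
tool_rot: [0.573, -0.572, 0.415, -0.416]
contact_force: [0.8, 0.4, -0.1]
gripper_width: 0.867
[4.84357840e-01 5.39189363e-02 7.87287952e-05]
time: 10.8
tool_pos: [0.4849, 0.0539, 0.0011]
tool_rot: [0.573, -0.572, 0.414, -0.416]
contact_force: [-1.7, 0.6, 5.7]
gripper_width: 0.687
[0.48492306 0.05388183 0.00106735] [-1.66040958  0.55399135  5.65981378]
```

View pics/s10.png

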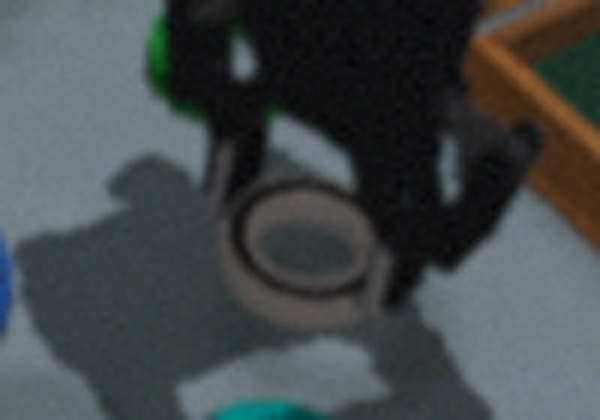

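View pics/w10.png

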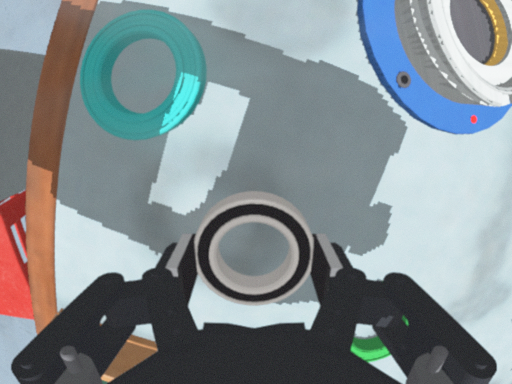

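The pads hold the bearing level at mid height. I lift it and check how much hangs free below the pads.

```bash

python3 -m jog '{"offset": [[0,0,0.05],[0,0,0.2],[0,0,0.4],[0,0,0.4],[0,0,0.4],[0,0,0.3],[0,0,0.2],[0,0,0.1],[0,0,0],[0,0,0],[0,0,0]], "angular": [[0,0,0],[0,0,0],[0,0,0],[0,0,0],[0,0,0],[0,0,0],[0,0,0],[0,0,0],[0,0,0],[0,0,0],[0,0,0]], "jaw": [52,52,52,52,52,52,52,52,52,52,52]}'
python3 - <<'E'
from h import *
s=manip.state(); print(s['tool_pos'],s['contact_force'],s['joint_pos'].round(2))
S=manip.grab_frame('scene'); cv2.imwrite('pics/s11f.png',S); cv2.imwrite('pics/s11.png',cv2.resize(S[120:220,260:380],None,fx=6,fy=6,interpolation=cv2.INTER_CUBIC))
cv2.imwrite('pics/w11.png',manip.grab_frame('wrist'))
c=s['tool_pos']
print(proj('scene',[c,c+[0,0,.0055],c+[0,0,.0187]]), wproj([c,c+[0,0,.01]],s))
E
```

```text
time: 12.0
tool_pos: [0.4828, 0.054, 0.1007]
tool_rot: [-0.572, 0.573, -0.416, 0.415]
contact_force: [-0.4, 0.3, -1.2]
gripper_width: 0.69
[0.48284706 0.05395231 0.10071577] [-0.40709824  0.29461642 -1.16784785] [-0.04 -0.17  2.05 -0.    1.26 -0.36]
[[337.32991782 181.64894649]
 [337.75042938 179.68107892]
 [338.77698413 174.87711162]] [[251.97872566 243.71859492]
 [251.86408259 252.63080986]]
```

View pics/s11.png

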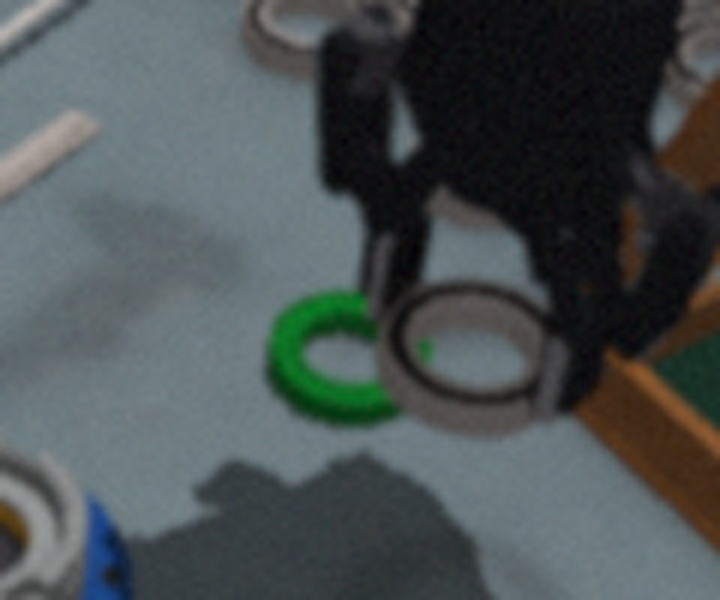

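View pics/w11.png

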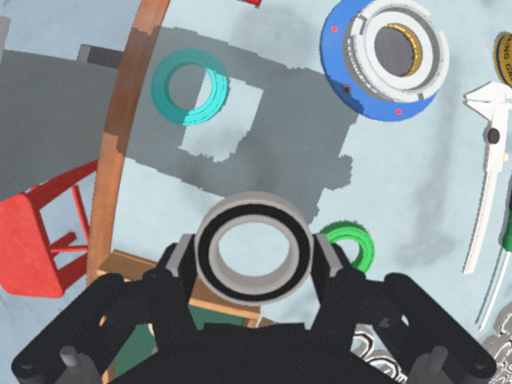

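The bearing is held level with roughly the lower 5–7 mm free. Next I move near the housing with an offset so the wrist camera sees it unobstructed.

```bash

python3 -m jog '{"offset": [[0.15,0.15,0.1],[0.3,0.3,0.1],[0.4,0.4,0.1],[0.4,0.35,0.1],[0.3,0.25,0],[0.15,0.15,0],[0.07,0.06,0],[0,0,0],[0,0,0],[0,0,0],[0,0,0],[0,0,0]], "angular": [[0,0,0],[0,0,0],[0,0,0],[0,0,0],[0,0,0],[0,0,0],[0,0,0],[0,0,0],[0,0,0],[0,0,0],[0,0,0],[0,0,0]], "jaw": [52,52,52,52,52,52,52,52,52,52,52,52]}'
python3 - <<'E'
from look import *
settle_fit('w12',[.55,.204],[[(.0585,.010)],[(.0415,.042)],[(.032,.042)],[(.0585,.010),(.0415,.042),(.032,.042)]],[(.0585,.01),(.0415,.042),(.032,.042)],.006)
E
```

```text
time: 13.3
tool_pos: [0.5719, 0.1366, 0.1218]
tool_rot: [-0.572, 0.572, -0.415, 0.415]
contact_force: [-0.3, 0.3, -1.0]
gripper_width: 0.688
[0.5719 0.1366 0.1218] [0.572  0.1367 0.1219] t 13.3
[(0.0585, 0.01)] 23.2 [0.5513 0.2033] rel tool mm [-20.58  66.67]
[(0.0415, 0.042)] 40.6 [0.5523  0.20355] rel tool mm [-19.58  66.92]
[(0.032, 0.042)] 37.4 [0.55355 0.20555] rel tool mm [-18.33  68.92]
[(0.0585, 0.01), (0.0415, 0.042), (0.032, 0.042)] 79.7 [0.5518 0.2038] rel tool mm [-20.08  67.17]
```

View pics/w12o.png

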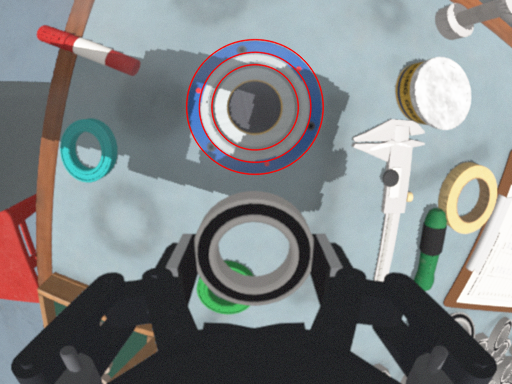

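```bash
python3 - <<'E'
from h import *
from scipy.optimize import least_squares
a=np.load('w12.npy'); s={'tool_pos':a[:3],'tool_rot':a[3:]}
im=cv2.imread('pics/w12.png')
k=4;x0,y0=175,30;big=cv2.resize(im[y0:185,x0:335],None,fx=k,fy=k,interpolation=cv2.INTER_CUBIC)
c=(.5515,.2036)
for r,z,col in [(.0585,.01,(0,0,255)),(.0415,.042,(0,255,255)),(.034,.042,(255,0,255)),(.032,.040,(0,255,0))]:
    p=(wproj(circ(c,r,z),s)-[x0,y0]+.5)*k
    cv2.polylines(big,[p.round().astype(np.int32)],True,col,1)
cv2.imwrite('pics/w12z.png',big)
hsv=cv2.cvtColor(im,cv2.COLOR_BGR2HSV); m=cv2.inRange(hsv,(100,120,40),(125,255,255)); m[190:]=0; m[:,:180]=0;m[:,340:]=0
m=cv2.morphologyEx(m,cv2.MORPH_CLOSE,np.ones((3,3)))
cn=max(cv2.findContours(m,cv2.RETR_EXTERNAL,cv2.CHAIN_APPROX_NONE)[0],key=cv2.contourArea); hull=cv2.convexHull(cn)[:,0].astype(float)
P=np.array([wunproj(p,.010,s)[:2] for p in hull])
f=least_squares(lambda q:np.hypot(*(P-q[:2]).T)-q[2],[.55,.204,.058],loss='soft_l1',f_scale=.0005)
print(f.x, np.abs(f.fun).max())
E
```

```text
[0.55208072 0.20398765 0.05658096] 0.0006755393741629603
```

View pics/w12z.png

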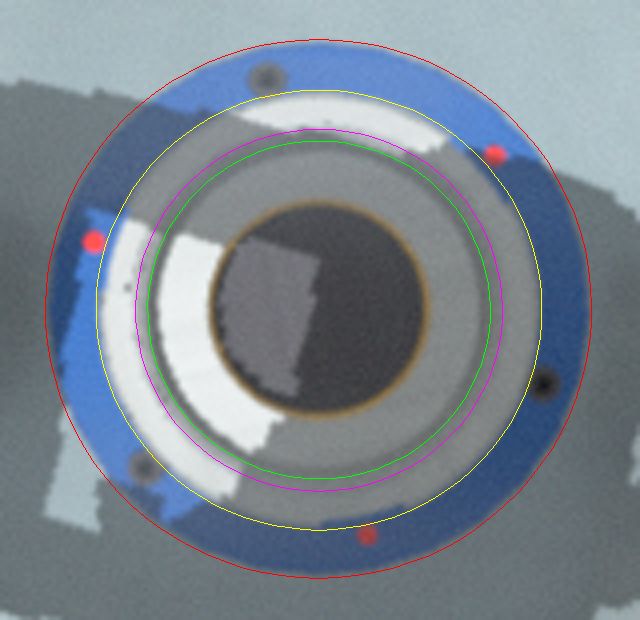

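The overlaid circles match flange, body and chamfer to within about 0.5 mm. The housing centre is (0.5513, 0.2035), and its dots are at zoomed (495,155), (94,241) and (367,535). I move above the bore.

```bash
python3 - <<'E'
from h import *
a=np.load('w12.npy'); s={'tool_pos':a[:3],'tool_rot':a[3:]}
for p in [(495,155),(94,241),(367,535)]:
    q=wunproj((p[0]/4+175-.5,p[1]/4+30-.5),.010,s)[:2]-[.5515,.2036]; print(np.hypot(*q),np.degrees(np.arctan2(q[1],q[0])))
E
python3 -m jog '{"offset": [[-0.05,0.1,0],[-0.08,0.3,0],[-0.1,0.4,-0.1],[-0.1,0.3,-0.2],[-0.07,0.17,-0.3],[-0.02,0.07,-0.3],[0,0,-0.25],[0,0,-0.15],[0,0,-0.04],[0,0,0],[0,0,0],[0,0,0]], "angular": [[0,0,0],[0,0,0],[0,0,0],[0,0,0],[0,0,0],[0,0,0],[0,0,0],[0,0,0],[0,0,0],[0,0,0],[0,0,0],[0,0,0]], "jaw": [52,52,52,52,52,52,52,52,52,52,52,52]}'
python3 - <<'E'
from h import *
s=manip.state(); print(s['tool_pos'],s['contact_force'])
S=manip.grab_frame('scene'); cv2.imwrite('pics/s13f.png',S); cv2.imwrite('pics/s13.png',cv2.resize(S[140:250,200:320],None,fx=6,fy=5.4,interpolation=cv2.INTER_CUBIC))
cv2.imwrite('pics/w13.png',manip.grab_frame('wrist'))
E
```

```text
0.05023738744084024 60.259284507980176
0.04995536708625669 -179.98306318344768
0.05007595593208966 -59.70453619198869
time: 14.55
tool_pos: [0.5519, 0.2038, 0.0558]
tool_rot: [0.573, -0.572, 0.415, -0.416]
contact_force: [0.1, 0.9, -1.8]
gripper_width: 0.689
[0.5519052  0.20384906 0.05576535] [ 0.08254779  0.92297336 -1.75545916]
```

View pics/s13.png

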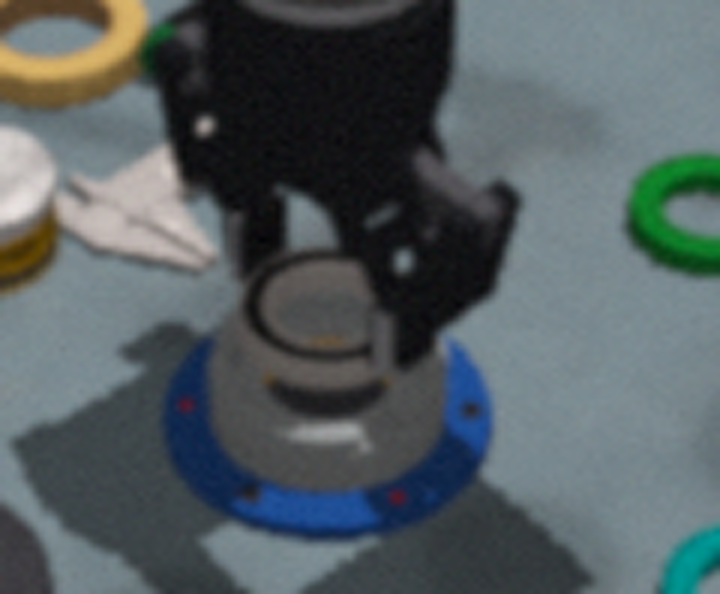

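View pics/w13.png

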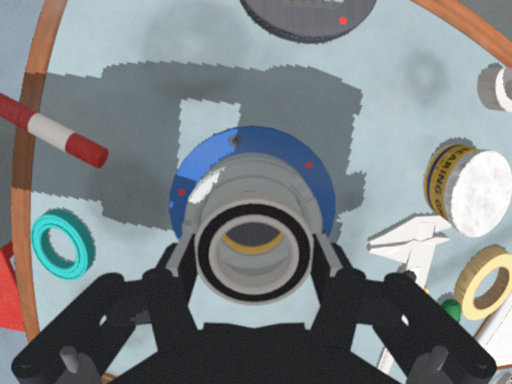

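The housing slots lie at 60°, 180° and −60°. The bearing hangs level over the bore, so I descend slowly and watch the force.

```bash

python3 -m jog '{"offset": [[0,0,-0.04],[0,0,-0.06],[0,0,-0.06],[0,0,-0.04],[0,0,0],[0,0,0],[0,0,0]], "angular": [[0,0,0],[0,0,0],[0,0,0],[0,0,0],[0,0,0],[0,0,0],[0,0,0]], "jaw": [52,52,52,52,52,52,52]}'
python3 -m jog '{"offset": [[0,0,-0.02],[0,0,-0.02],[0,0,-0.02],[0,0,0],[0,0,0]], "angular": [[0,0,0],[0,0,0],[0,0,0],[0,0,0],[0,0,0]], "jaw": [52,52,52,52,52]}'
```

```text
time: 15.35
tool_pos: [0.5512, 0.204, 0.0449]
tool_rot: [0.572, -0.572, 0.415, -0.415]
contact_force: [0.7, -0.1, -0.9]
gripper_width: 0.685
time: 15.85
tool_pos: [0.551, 0.2039, 0.0417]
tool_rot: [-0.572, 0.572, -0.415, 0.415]
contact_force: [-0.3, 0.6, -1.7]
gripper_width: 0.687
```

```bash

python3 -m jog '{"offset": [[0,0,-0.02],[0,0,-0.02],[0,0,0],[0,0,0]], "angular": [[0,0,0],[0,0,0],[0,0,0],[0,0,0]], "jaw": [52,52,52,52]}'
python3 - <<'E'
from h import *
S=manip.grab_frame('scene'); cv2.imwrite('pics/s14.png',cv2.resize(S[150:250,200:310],None,fx=6,fy=5.4,interpolation=cv2.INTER_CUBIC))
E
```

```text
time: 16.25
tool_pos: [0.5511, 0.2039, 0.0398]
tool_rot: [-0.572, 0.572, -0.415, 0.415]
contact_force: [0.9, -0.1, -1.5]
gripper_width: 0.681
```

View pics/s14.png

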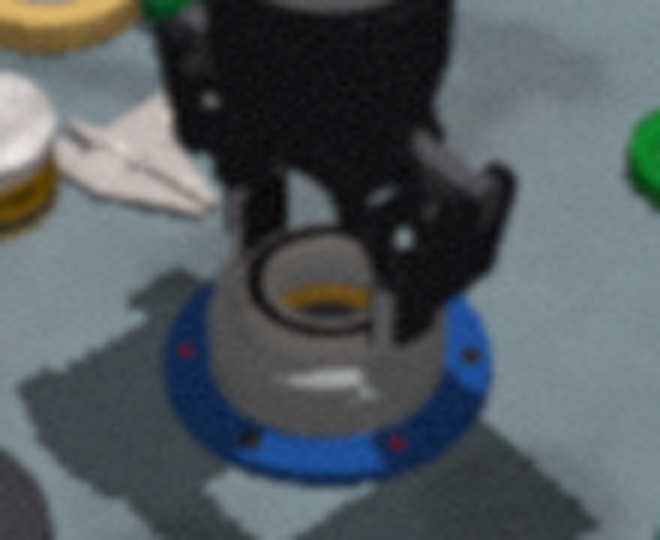

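The bearing's underside is already past the chamfer with no contact force. I go one more millimetre down and release.

```bash

python3 -m jog '{"offset": [[0,0,-0.02],[0,0,0],[0,0,0]], "angular": [[0,0,0],[0,0,0],[0,0,0]], "jaw": [52,52,52]}'
python3 -m jog '{"offset": [[0,0,0],[0,0,0],[0,0,0],[0,0,0],[0,0,0.1],[0,0,0.3],[0,0,0.4],[0,0,0.4],[0,0,0.3],[0,0,0.1],[0,0,0],[0,0,0]], "angular": [[0,0,0],[0,0,0],[0,0,0],[0,0,0],[0,0,0],[0,0,0],[0,0,0],[0,0,0],[0,0,0],[0,0,0],[0,0,0],[0,0,0]], "jaw": [70,80,80,80,80,80,80,80,80,80,80,80]}'
python3 - <<'E'
from h import *
s=manip.state(); im=manip.grab_frame('wrist'); print(s['tool_pos'])
np.save('w15.npy',np.r_[s['tool_pos'],s['tool_rot']]); cv2.imwrite('pics/w15.png',im)
S=manip.grab_frame('scene'); cv2.imwrite('pics/s15.png',cv2.resize(S[150:250,200:310],None,fx=6,fy=5.4,interpolation=cv2.INTER_CUBIC))
p=wproj([[.5512,.2035,.044]],s)[0].astype(int); print(p)
k=4;x0,y0=p[0]-75,p[1]-70;big=cv2.resize(im[y0:y0+140,x0:x0+150],None,fx=k,fy=k,interpolation=cv2.INTER_CUBIC)
c=(.5513,.2036)
for r,z,col in [(.0415,.042,(0,255,255)),(.031,.044,(0,0,255)),(.0175,.044,(255,0,255))]:
    q=(wproj(circ(c,r,z),s)-[x0,y0]+.5)*k
    cv2.polylines(big,[q.round().astype(np.int32)],True,col,1)
cv2.imwrite('pics/w15z.png',big)
E
```

```text
time: 16.6
tool_pos: [0.5511, 0.204, 0.0388]
tool_rot: [-0.572, 0.572, -0.415, 0.415]
contact_force: [0.5, 0.2, -1.4]
gripper_width: 0.688
time: 17.8
tool_pos: [0.5506, 0.2038, 0.1181]
tool_rot: [-0.572, 0.573, -0.415, 0.415]
contact_force: [0.7, 0.5, 0.4]
gripper_width: 0.936
[0.55057225 0.2037719  0.11805162]
[253 200]
```

View pics/w15z.png

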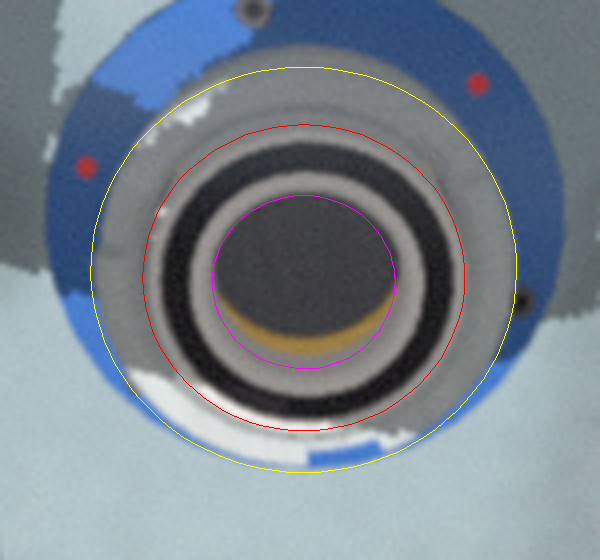

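View pics/s15.png

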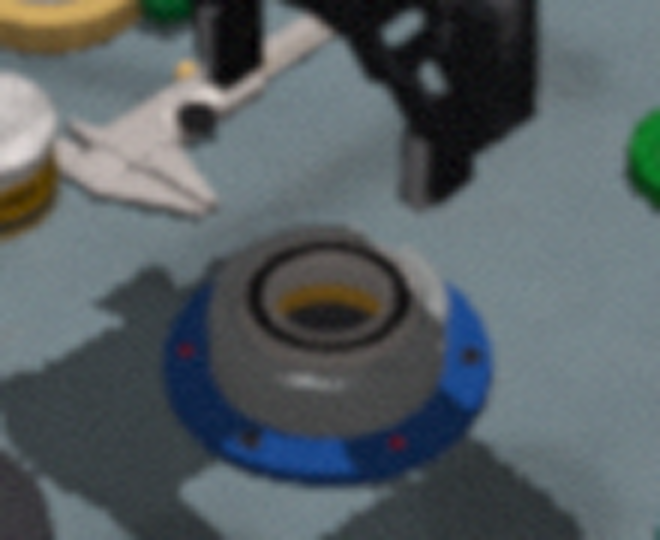

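The bearing is in the bore and looks level. I retake a settled image to check its height.

```bash

python3 -m jog '{"offset": [[0,0,0],[0,0,0],[0,0,0]], "angular": [[0,0,0],[0,0,0],[0,0,0]], "jaw": [80,80,80]}'
python3 - <<'E'
from h import *
s=manip.state(); im=manip.grab_frame('wrist'); print(s['tool_pos'])
np.save('w16.npy',np.r_[s['tool_pos'],s['tool_rot']]); cv2.imwrite('pics/w16.png',im)
p=wproj([[.5512,.2035,.044]],s)[0].astype(int); print(p)
k=4;x0,y0=p[0]-75,p[1]-70;big=cv2.resize(im[y0:y0+140,x0:x0+150],None,fx=k,fy=k,interpolation=cv2.INTER_CUBIC)
c=(.5513,.2036)
for r,z,col in [(.0585,.010,(0,255,0)),(.0415,.042,(0,255,255)),(.031,.044,(0,0,255)),(.031,.049,(255,128,0)),(.0175,.044,(255,0,255))]:
    q=(wproj(circ(c,r,z),s)-[x0,y0]+.5)*k
    cv2.polylines(big,[q.round().astype(np.int32)],True,col,1)
cv2.imwrite('pics/w16z.png',big)
E
```

```text
time: 18.2
tool_pos: [0.5509, 0.2039, 0.1183]
tool_rot: [-0.572, 0.573, -0.415, 0.415]
contact_force: [0.7, -0.6, 0.6]
gripper_width: 0.939
[0.5508921  0.2038645  0.11834768]
[252 200]
```

View pics/w16z.png

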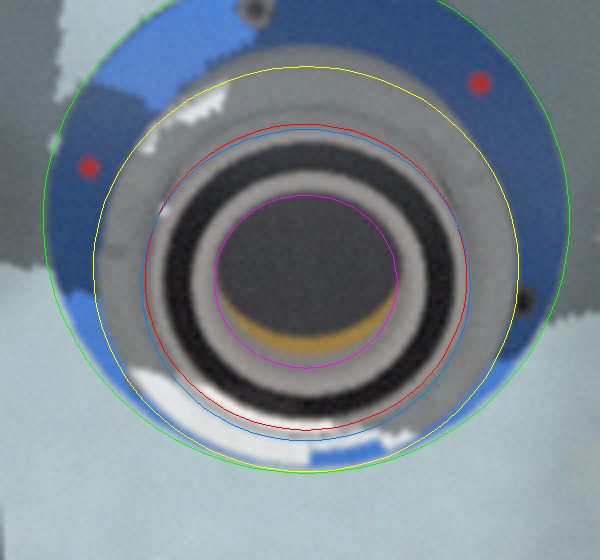

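```bash
python3 - <<'E'
from h import *
from scipy.optimize import least_squares
def edges(tag,c,z):
    a=np.load(tag+'.npy'); s={'tool_pos':a[:3],'tool_rot':a[3:]}
    g=cv2.GaussianBlur(cv2.cvtColor(cv2.imread(f'pics/{tag}.png'),cv2.COLOR_BGR2GRAY),(0,0),.6).astype(np.float32)
    rr=np.arange(.016,.034,.0001); out={}
    I=[];ang=np.arange(0,360,5)
    P=np.array([[wproj([[c[0]+r*np.cos(t),c[1]+r*np.sin(t),z]],s)[0] for r in rr] for t in np.radians(ang)]).astype(np.float32)
    I=cv2.remap(g,P[...,0],P[...,1],cv2.INTER_LINEAR); d=np.gradient(cv2.GaussianBlur(I,(9,1),2),axis=1)
    win=(rr>.0255)&(rr<.0305)
    io=np.where(win,d,-1e9).argmax(1); win2=(rr>.0195)&(rr<.0255); ii=np.where(win2,d,1e9).argmin(1)
    po=P[np.arange(len(ang)),io]; pi=P[np.arange(len(ang)),ii]
    return s,po,pi,rr[io],rr[ii]
def fit(s,p,r=None,z=None,tilt=False):
    def f(q):
        # unproject px to plane
        n=np.array([q[3],q[4],1.]) if tilt else np.array([0,0,1.])
        res=[]
        c0=np.array([q[0],q[1],q[2] if z is None else z])
        for px in p:
            A=wunproj(px,0.,s);B=wunproj(px,.1,s);t=((c0-A)@n)/((B-A)@n);X=A+t*(B-A); res.append(np.linalg.norm(X-c0)-(r if r else q[2]))
        return np.array(res)
    return f
for tag,c,z in [('w8',(.484,.054),.014),('w16',(.5512,.2036),.044)]:
    s,po,pi,ro,ri=edges(tag,c,z)
    for p,r0 in ((po,.028),(pi,.0225)):
        q=least_squares(fit(s,p,z=z),[*c,r0],loss='soft_l1',f_scale=.0004); print(tag,'fixed z: c,r',q.x.round(5),np.std(q.fun).round(5))
np.savez('e.npz')
s,po,pi,_,_=edges('w16',(.5512,.2036),.044)
s8,po8,pi8,_,_=edges('w8',(.484,.054),.014)
for p,p8 in ((po,po8),(pi,pi8)):
    r=least_squares(fit(s8,p8,z=.014),[.484,.054,.025],loss='soft_l1',f_scale=.0004).x[2]
    q=least_squares(fit(s,p,r=r),[.551,.2036,.044],x_scale=[.001]*3,loss='soft_l1',f_scale=.0004); print('z fit',r,q.x.round(4))
E
```

```text
w8 fixed z: c,r [0.48528 0.05293 0.02822] 0.00017
w8 fixed z: c,r [0.48526 0.05264 0.02274] 0.00014
w16 fixed z: c,r [0.55221 0.20324 0.02819] 0.00017
w16 fixed z: c,r [0.55221 0.20303 0.02268] 0.00013
z fit 0.02821865157712215 [0.5522 0.2032 0.0438]
z fit 0.02273623489186649 [0.5523 0.2029 0.0435]
```

The seal-edge fit puts the bearing's top at z = 43.7 mm with tiny residuals, so it is home and level. Next is the ring: I compute its angle and move over it.

```bash
python3 - <<'E'
from h import *
D=np.array([unproj('top',(p[0]/4+160-.5+.125,p[1]/4+140-.5+.125),.021)[:2] for p in [(140,180),(34,216),(118,290)]])
c=D.mean(0);print(D.round(4),c.round(4)); d=D-c; print(np.hypot(*d.T).round(4),np.degrees(np.arctan2(d[:,1],d[:,0])))
s=manip.state();print(s['joint_pos'].round(3),s['tool_pos'])
E
```

```text
[[0.5614 0.3434]
 [0.5407 0.4082]
 [0.4944 0.357 ]] [0.5322 0.3695]
[0.0392 0.0396 0.0398] [ -41.79711703   77.63154581 -161.6501396 ]
[ 0.228  0.06   1.8    0.     1.282 -0.088] [0.55101957 0.20391158 0.11855288]
```

The lugs are at −42°, 78° and 198°, so the flats face 48° among others. I turn the jaws to 48° and move above the ring.

```bash

python3 -m jog '{"offset": [[0,0.1,0.1],[-0.06,0.3,0.1],[-0.06,0.45,0.1],[-0.06,0.6,0.1],[-0.06,0.6,0],[-0.06,0.5,0],[-0.06,0.4,0],[0,0.23,0],[0,0.1,0],[0,0,0],[0,0,0],[0,0,0]], "angular": [[0,0,0],[0,0,0.5],[0,0,0.8],[0,0,0.8],[0,0,0.8],[0,0,0.8],[0,0,0.8],[0,0,0.5],[0,0,0],[0,0,0],[0,0,0],[0,0,0]], "jaw": [85,85,85,85,85,85,85,85,85,85,85,85]}'
python3 - <<'E'
from h import *
s=manip.state(); im=manip.grab_frame('wrist'); print(s['tool_pos'],s['joint_pos'].round(3),toolT(s)[:3,2].round(3))
np.save('w17.npy',np.r_[s['tool_pos'],s['tool_rot']]); cv2.imwrite('pics/w17.png',im)
E
```

```text
time: 19.45
tool_pos: [0.5332, 0.3675, 0.1389]
tool_rot: [-0.66, 0.66, -0.253, 0.253]
contact_force: [-0.2, -0.3, -1.1]
gripper_width: 0.993
[0.53318388 0.3674632  0.13887522] [ 0.489  0.175  1.638 -0.     1.328 -0.35 ] [ 0.668  0.744 -0.   ]
```

View pics/w17.png

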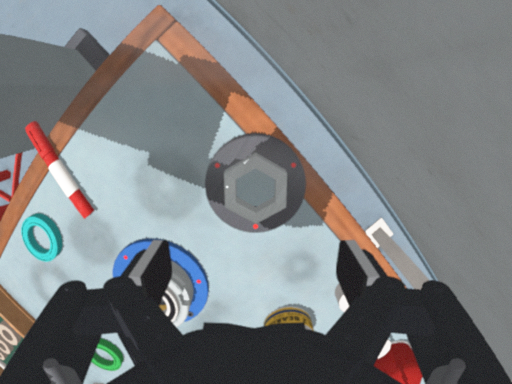

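The ring is at (255,183) with dots at (217,166), (293,165) and (256,226). I compute its centre, corrected for the measured camera bias, and its angle.

```bash
python3 - <<'E'
from h import *
a=np.load('w17.npy'); s={'tool_pos':a[:3],'tool_rot':a[3:]}; im=cv2.imread('pics/w17.png')
hsv=cv2.cvtColor(im,cv2.COLOR_BGR2HSV); m=cv2.inRange(hsv,(0,120,80),(8,255,255))|cv2.inRange(hsv,(172,120,80),(180,255,255))
n,l,st,ce=cv2.connectedComponentsWithStats(m)
pts=[ce[i] for i in range(1,n) if 3<st[i,4]<80 and 200<ce[i][0]<310 and 130<ce[i][1]<240]; print(pts)
D=np.array([wunproj(p,.021,s)[:2] for p in pts]); c=D.mean(0); d=D-c; T=toolT(s)
b=T[:2,0]*.0014+T[:2,2]*.0008
print(c,'corr',c-b,np.hypot(*d.T),np.degrees(np.arctan2(d[:,1],d[:,0])),'tool yaw',np.degrees(np.arctan2(T[1,2],T[0,2])))
for rz in ([(.0465,.0205)],[(.0465,0.021)]):print(fitcirc(im,lambda P:wproj(P,s),c,rz,.005))
print('units',(c-b-s['tool_pos'][:2])/.05)
E
```

```text
[array([216.78571429, 164.78571429]), array([293. , 164.5]), array([255., 226.])]
[0.53507908 0.36749848] corr [0.53350307 0.36783935] [0.03943084 0.03947497 0.03957099] [-161.85619112   78.34190156  -41.81242867] tool yaw 48.05109579690737
(np.float32(40.87131), array([0.53437908, 0.36829848]))
(np.float32(41.67844), array([0.53412908, 0.36854848]))
units [0.00638387 0.00752296]
```

The ring is centred under the tool and the flats face 48.3°, matching the jaws. I descend and grip the hexagon just above the skirt.

```bash

python3 -m jog '{"offset": [[0,0,-0.15],[0,0,-0.35],[0,0,-0.45],[0,0,-0.45],[0,0,-0.4],[0,0,-0.3],[0,0,-0.15],[0,0,-0.08],[0,0,0],[0,0,0],[0,0,0]], "angular": [[0,0,0],[0,0,0],[0,0,0],[0,0,0],[0,0,0],[0,0,0],[0,0,0],[0,0,0],[0,0,0],[0,0,0],[0,0,0]], "jaw": [80,80,78,76,74,72,70,70,70,70,70]}'
python3 - <<'E'
from h import *
s=manip.state(); print(s['contact_force'])
cv2.imwrite('pics/w18.png',manip.grab_frame('wrist'))
E
python3 -m jog '{"offset": [[0,0,0],[0,0,0],[0,0,0],[0,0,0],[0,0,0],[0,0,0],[0,0,0]], "angular": [[0,0,0],[0,0,0],[0,0,0],[0,0,0],[0,0,0],[0,0,0],[0,0,0]], "jaw": [45,45,45,45,45,45,45]}'
python3 - <<'E'
from h import *
s=manip.state(); print(s['contact_force'],s['ft_torque'])
cv2.imwrite('pics/w19.png',manip.grab_frame('wrist'))
cv2.imwrite('pics/s19.png',cv2.resize(manip.grab_frame('scene')[180:290,130:250],None,fx=6,fy=5,interpolation=cv2.INTER_CUBIC))
E
```

```text
time: 20.6
tool_pos: [0.5339, 0.3684, 0.0236]
tool_rot: [0.661, -0.66, 0.252, -0.253]
contact_force: [-0.9, -0.3, 0.3]
gripper_width: 0.816
[-0.87293457 -0.34253991  0.28565214]
time: 21.35
tool_pos: [0.5338, 0.3684, 0.0236]
tool_rot: [0.661, -0.66, 0.252, -0.253]
contact_force: [0.6, 0.1, 5.4]
gripper_width: 0.615
[0.56187387 0.08302695 5.39742739] [-0.06754214  0.22798239 -0.00239361]
```

View pics/w19.png

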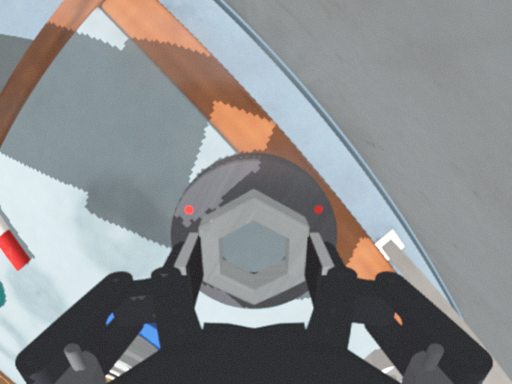

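View pics/s19.png

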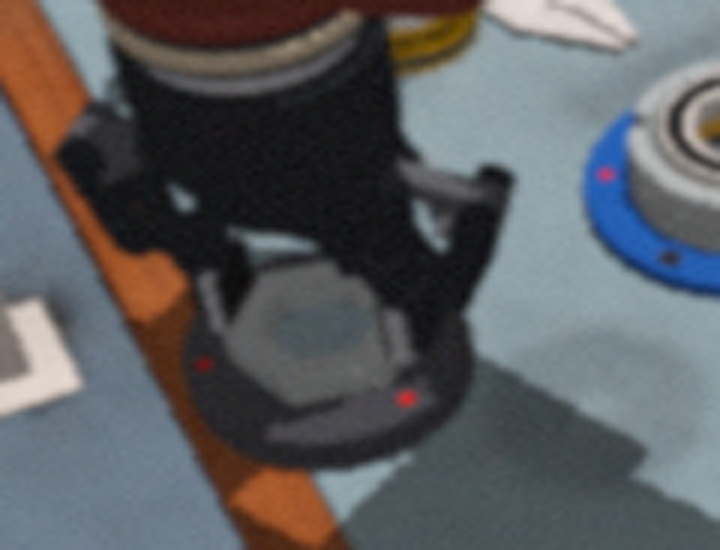

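Gripped squarely on the flats, with dots at (189,210) and (319,210). To centre the other axis too, I open, turn +60° to the next pair of flats, and close again.

```bash

python3 -m jog '{"offset": [[0,0,0],[0,0,0],[0,0,0],[0,0,0],[0,0,0],[0,0,0],[0,0,0],[0,0,0],[0,0,0],[0,0,0],[0,0,0],[0,0,0]], "angular": [[0,0,0],[0,0,0],[0,0,0.3],[0,0,0.8],[0,0,1],[0,0,1],[0,0,1],[0,0,1],[0,0,1],[0,0,1],[0,0,1],[0,0,1]], "jaw": [72,72,72,72,72,72,72,72,72,72,72,72]}'
python3 -m jog '{"offset": [[0,0,0],[0,0,0],[0,0,0],[0,0,0],[0,0,0],[0,0,0],[0,0,0],[0,0,0],[0,0,0],[0,0,0],[0,0,0]], "angular": [[0,0,0.7],[0,0,0.2],[0,0,0],[0,0,0],[0,0,0],[0,0,0],[0,0,0],[0,0,0],[0,0,0],[0,0,0],[0,0,0]], "jaw": [72,72,72,45,45,45,45,45,45,45,45]}'
python3 - <<'E'
from h import *
s=manip.state(); print(s['tool_pos'],s['joint_pos'].round(3),s['contact_force'],s['ft_torque'],toolT(s)[:3,2].round(3))
cv2.imwrite('pics/w20.png',manip.grab_frame('wrist'))
E
```

```text
time: 22.65
tool_pos: [0.5326, 0.3677, 0.0215]
tool_rot: [-0.702, 0.703, 0.079, -0.08]
contact_force: [-0.5, 0.3, 0.9]
gripper_width: 0.846
time: 23.75
tool_pos: [0.5334, 0.3681, 0.0226]
tool_rot: [0.698, -0.698, -0.111, 0.111]
contact_force: [0.2, 0.9, 2.3]
gripper_width: 0.61
[0.53339066 0.36808466 0.02262533] [ 0.489  0.309  1.693  0.     1.138 -1.397] [0.22620503 0.88627232 2.28663572] [ 0.13362462 -0.03582739 -0.10596461] [-0.31   0.951  0.   ]
```

View pics/w20.png

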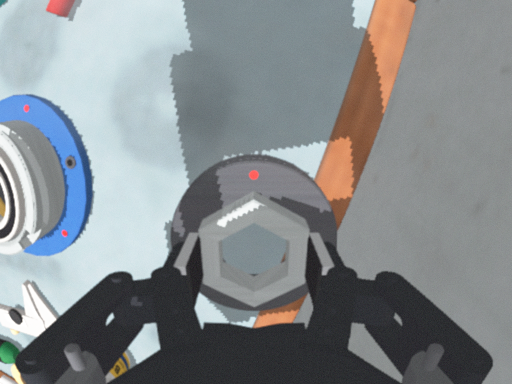

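The ring is now centred on both axes. I lift, carry it to the housing and turn −18° on the way to line the lugs up with the slots.

```bash

python3 -m jog '{"offset": [[0,0,0.1],[0,0,0.3],[0,0,0.4],[0,-0.1,0.3],[0.05,-0.3,0.2],[0.06,-0.45,0.1],[0.06,-0.5,0],[0.06,-0.5,0],[0.06,-0.5,0],[0.06,-0.45,0],[0,-0.3,0],[0,-0.14,0]], "angular": [[0,0,0],[0,0,0],[0,0,0],[0,0,-0.2],[0,0,-0.4],[0,0,-0.4],[0,0,-0.5],[0,0,-0.5],[0,0,-0.5],[0,0,-0.3],[0,0,-0.2],[0,0,0]], "jaw": [45,45,45,45,45,45,45,45,45,45,45,45]}'
python3 -m jog '{"offset": [[0,-0.05,0],[0,0,0],[0,0,0],[0,0,0]], "angular": [[0,0,0],[0,0,0],[0,0,0],[0,0,0]], "jaw": [45,45,45,45]}'
python3 - <<'E'
from h import *
s=manip.state(); print(s['tool_pos'],s['joint_pos'].round(3),s['contact_force'],s['ft_torque'],toolT(s)[:3,2].round(3))
np.save('w21.npy',np.r_[s['tool_pos'],s['tool_rot']]);im=manip.grab_frame('wrist');cv2.imwrite('pics/w21.png',im)
cv2.imwrite('pics/s21.png',cv2.resize(manip.grab_frame('scene')[130:250,190:320],None,fx=6,fy=5,interpolation=cv2.INTER_CUBIC))
E
```

```text
time: 25.0
tool_pos: [0.5503, 0.2041, 0.0923]
tool_rot: [-0.707, 0.707, -0.001, 0.0]
contact_force: [-0.1, 0.4, -3.1]
gripper_width: 0.612
time: 25.4
tool_pos: [0.5505, 0.2042, 0.0923]
tool_rot: [0.707, -0.707, -0.001, 0.001]
contact_force: [0.1, 0.8, -2.3]
gripper_width: 0.609
[0.55049447 0.20415947 0.09229988] [ 0.228  0.089  1.817  0.     1.236 -1.345] [ 0.06101781  0.7534901  -2.31513951] [-0.0294031  -0.03906187  0.02512922] [-0.003  1.     0.   ]
```

View pics/w21.png

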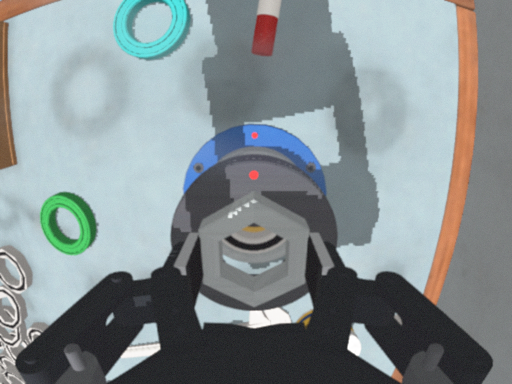

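View pics/s21.png

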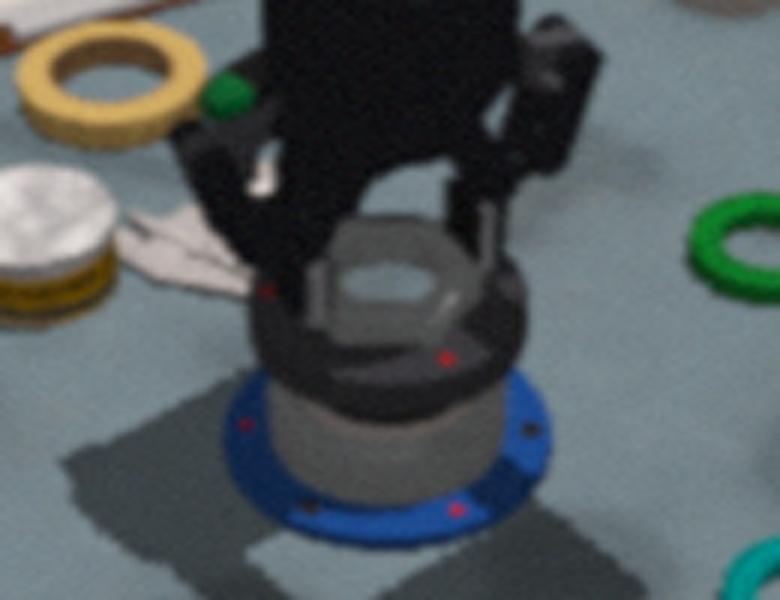

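The ring's dots (255,175) line up with the housing's (255,135). I nudge into centre and descend with force checks.

```bash

python3 -m jog '{"offset": [[0.012,-0.008,-0.08],[0,0,-0.15],[0,0,-0.15],[0,0,-0.08],[0,0,-0.04],[0,0,0],[0,0,0],[0,0,0]], "angular": [[0,0,0],[0,0,0],[0,0,0],[0,0,0],[0,0,0],[0,0,0],[0,0,0],[0,0,0]], "jaw": [45,45,45,45,45,45,45,45]}'
python3 -m jog '{"offset": [[0,0,-0.03],[0,0,-0.03],[0,0,-0.03],[0,0,0],[0,0,0]], "angular": [[0,0,0],[0,0,0],[0,0,0],[0,0,0],[0,0,0]], "jaw": [45,45,45,45,45]}'
```

```text
time: 26.3
tool_pos: [0.5515, 0.2031, 0.0677]
tool_rot: [0.707, -0.707, -0.001, 0.0]
contact_force: [-1.3, -0.0, -2.0]
gripper_width: 0.615
time: 26.8
tool_pos: [0.5511, 0.203, 0.0627]
tool_rot: [-0.707, 0.707, 0.001, -0.001]
contact_force: [-0.5, -0.1, -2.1]
gripper_width: 0.613
```

```bash

python3 -m jog '{"offset": [[0,0.008,-0.03],[0,0,-0.03],[0,0,-0.03],[0,0,0],[0,0,0]], "angular": [[0,0,0],[0,0,0],[0,0,0],[0,0,0],[0,0,0]], "jaw": [45,45,45,45,45]}'
```

```text
time: 27.3
tool_pos: [0.5506, 0.2039, 0.0579]
tool_rot: [0.707, -0.707, -0.0, 0.001]
contact_force: [-2.7, 2.2, -1.6]
gripper_width: 0.612
```

```bash

python3 -m jog '{"offset": [[0,-0.004,-0.03],[0,0,-0.03],[0,0,-0.02],[0,0,0],[0,0,0]], "angular": [[0,0,0],[0,0,0],[0,0,0],[0,0,0],[0,0,0]], "jaw": [45,45,45,45,45]}'
```

```text
time: 27.8
tool_pos: [0.5506, 0.2038, 0.054]
tool_rot: [0.707, -0.707, -0.0, 0.001]
contact_force: [-3.9, 4.2, -1.0]
gripper_width: 0.613
```

The lateral reaction of (−3.9, +4.2) N says to shift slightly toward −x/+y. I correct and continue down.

```bash

python3 -m jog '{"offset": [[-0.012,0.01,0],[0,0,-0.02],[0,0,-0.01],[0,0,0],[0,0,0]], "angular": [[0,0,0],[0,0,0],[0,0,0],[0,0,0],[0,0,0]], "jaw": [45,45,45,45,45]}'
python3 - <<'E'
from h import *
s=manip.state(); print(s['contact_force'],s['ft_torque'],s['joint_pos'].round(3))
cv2.imwrite('pics/w22.png',manip.grab_frame('wrist'))
cv2.imwrite('pics/s22.png',cv2.resize(manip.grab_frame('scene')[130:250,190:320],None,fx=6,fy=5,interpolation=cv2.INTER_CUBIC))
E
```

```text
time: 28.3
tool_pos: [0.5505, 0.2038, 0.053]
tool_rot: [0.707, -0.707, -0.0, 0.001]
contact_force: [-4.5, 2.5, 2.1]
gripper_width: 0.613
[-4.45576112  2.50972298  2.10811255] [0.65944985 0.8183015  0.01446916] [ 0.228  0.139  1.835  0.     1.167 -1.345]
```

View pics/s22.png

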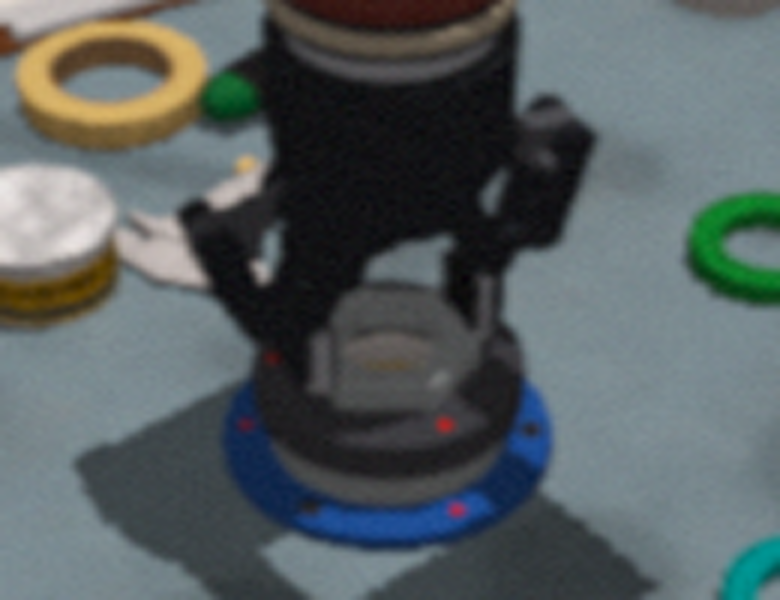

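The ring has sunk to about 30 mm above the housing's origin and the dots are in line, so the lugs are in the slots. I open briefly to relieve the side load, then regrip.

```bash

python3 -m jog '{"offset": [[0,0,0],[0,0,0],[0,0,0],[0,0,0]], "angular": [[0,0,0],[0,0,0],[0,0,0],[0,0,0]], "jaw": [66,66,66,66]}'
python3 - <<'E'
from h import *
s=manip.state(); print(s['contact_force'],s['ft_torque'])
cv2.imwrite('pics/w23.png',manip.grab_frame('wrist'))
cv2.imwrite('pics/s23.png',cv2.resize(manip.grab_frame('scene')[130:250,190:320],None,fx=6,fy=5,interpolation=cv2.INTER_CUBIC))
E
python3 -m jog '{"offset": [[0,0,0],[0,0,0],[0,0,0],[0,0,0],[0,0,0],[0,0,0]], "angular": [[0,0,0],[0,0,0],[0,0,0],[0,0,0],[0,0,0],[0,0,0]], "jaw": [45,45,45,45,45,45]}'
python3 - <<'E'
from h import *
s=manip.state(); print(s['contact_force'],s['ft_torque'])
E
```

```text
time: 28.8
tool_pos: [0.5512, 0.2034, 0.0531]
tool_rot: [-0.707, 0.707, 0.001, -0.0]
contact_force: [0.9, -0.2, -1.0]
gripper_width: 0.774
[ 0.90911655 -0.24355812 -1.00275535] [ 0.0429101   0.03920058 -0.00139894]
time: 29.5
tool_pos: [0.5509, 0.2039, 0.0533]
tool_rot: [0.707, -0.707, -0.001, 0.0]
contact_force: [-1.9, 0.1, 5.4]
gripper_width: 0.615
[-1.94997995  0.11052928  5.36764553] [ 0.0742567  0.2543169 -0.0032173]
```

View pics/s23.png

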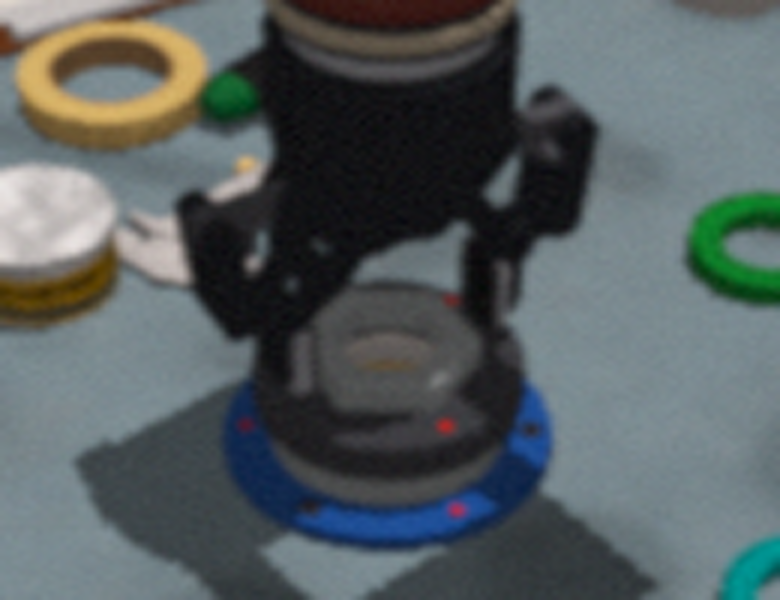

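View pics/w23.png

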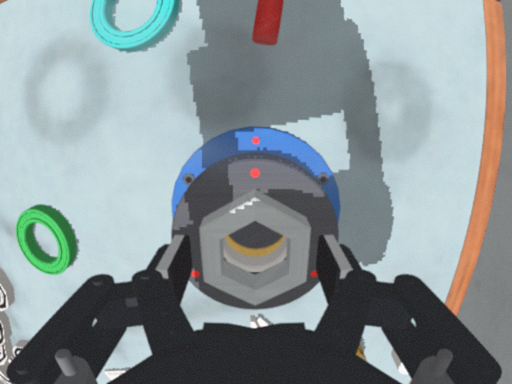

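The ring sits level in the slots with dots at (255,141) and (255,173), and the side load is mostly gone. I start screwing clockwise, following down 0.4 mm per 6°.

```bash

python3 -m jog '{"offset": [[0,0,0],[0,0,-0.004],[0,0,-0.008],[0,0,-0.008],[0,0,-0.004],[0,0,0],[0,0,0]], "angular": [[0,0,-0.3],[0,0,-0.5],[0,0,-0.7],[0,0,-0.7],[0,0,-0.5],[0,0,-0.1],[0,0,0]], "jaw": [45,45,45,45,45,45,45]}'
python3 - <<'E'
from h import *
s=manip.state(); print(s['contact_force'].round(2),s['ft_torque'].round(3),s['joint_pos'][5].round(3),s['tool_pos'].round(4))
E
```

```text
time: 30.2
tool_pos: [0.5511, 0.2041, 0.0528]
tool_rot: [0.7, -0.699, 0.102, -0.103]
contact_force: [-2.6, 0.8, 8.7]
gripper_width: 0.612
[-2.59  0.79  8.73] [-0.068  0.515  0.029] -1.051 [0.5511 0.2041 0.0528]
```

```bash
cat > st.py <<'E'
from plant import manip
s=manip.state(); print(s['time'],s['contact_force'].round(2),s['ft_torque'].round(3),'q6',s['joint_pos'][5].round(3),s['tool_pos'].round(4))
E
for i in 1; do python3 -m jog '{"offset": [[0,0,-0.004],[0,0,-0.006],[0,0,0],[0,0,0]], "angular": [[0,0,-0.6],[0,0,-0.6],[0,0,-0.2],[0,0,0]], "jaw": [45,45,45,45]}' >/dev/null; python3 st.py; done
python3 -m jog '{"offset": [[0,0,-0.004],[0,0,-0.004],[0,0,0],[0,0,0]], "angular": [[0,0,-0.5],[0,0,-0.5],[0,0,0],[0,0,0]], "jaw": [45,45,45,45]}' >/dev/null; python3 st.py
```

```text
30.6 [-2.82  0.85  8.8 ] [-0.087  0.602 -0.056] q6 -0.905 [0.5509 0.204  0.0522]
31.0 [-2.9   0.72  8.9 ] [-0.034  0.632 -0.275] q6 -0.8 [0.551  0.204  0.0518]
```

```bash

python3 -m jog '{"offset": [[0,0,0],[0,0,0]], "angular": [[0,0,0],[0,0,0]], "jaw": [45,45]}' >/dev/null; python3 st.py
python3 - <<'E'
from h import *
s=manip.state(); im=manip.grab_frame('wrist');cv2.imwrite('pics/w24.png',im)
S=manip.grab_frame('scene');cv2.imwrite('pics/s24.png',cv2.resize(S[130:250,190:320],None,fx=6,fy=5,interpolation=cv2.INTER_CUBIC))
E
```

```text
31.2 [-2.53  1.03  7.88] [-0.085  0.606 -0.223] q6 -0.8 [0.551  0.204  0.0519]
```

View pics/w24.png

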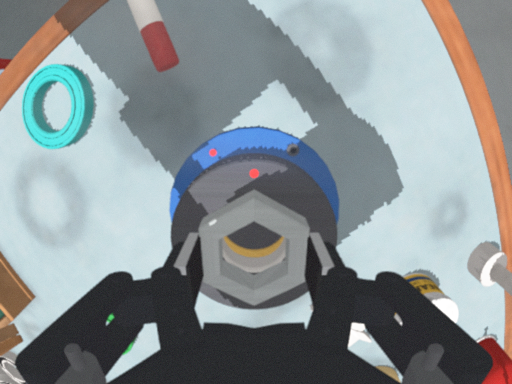

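View pics/s24.png

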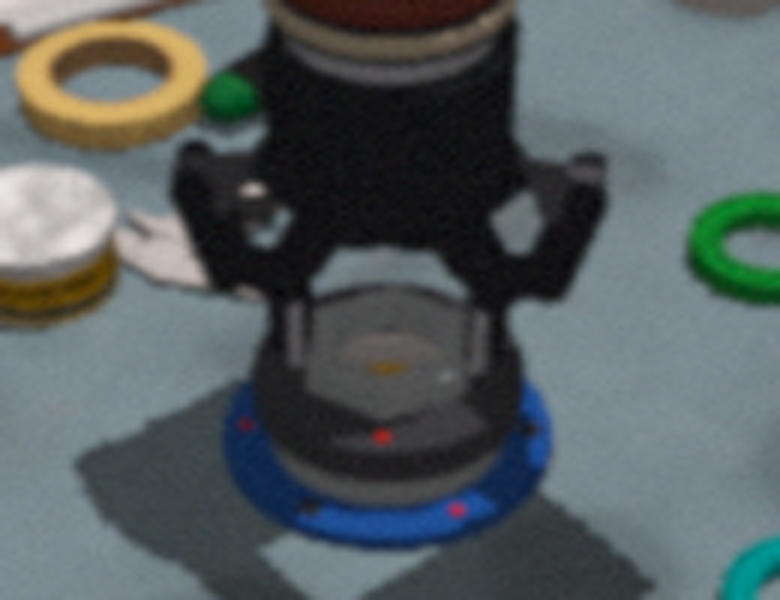

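The ring follows the grip, with its dot staying at (254,173) in the wrist view and the ring turned clockwise. The torque about z has jumped to about 0.25 N m in magnitude, so I continue in small steps.

```bash

python3 -m jog '{"offset": [[0,0,-0.002],[0,0,0],[0,0,0]], "angular": [[0,0,-0.3],[0,0,0],[0,0,0]], "jaw": [45,45,45]}' >/dev/null; python3 st.py
```

```text
31.6 [-2.74  0.89  7.74] [-0.143  0.623 -0.092] q6 -0.768 [0.5509 0.2039 0.0517]
```

```bash

python3 -m jog '{"offset": [[0,0,-0.002],[0,0,0],[0,0,0]], "angular": [[0,0,-0.3],[0,0,0],[0,0,0]], "jaw": [45,45,45]}' >/dev/null; python3 st.py
python3 -m jog '{"offset": [[0,0,-0.002],[0,0,0],[0,0,0]], "angular": [[0,0,-0.3],[0,0,0],[0,0,0]], "jaw": [45,45,45]}' >/dev/null; python3 st.py
```

```text
31.9 [-4.28  0.99  8.59] [-0.078  0.677 -0.113] q6 -0.737 [0.5509 0.204  0.0516]
32.2 [-2.93  0.89  7.96] [-0.112  0.606 -0.131] q6 -0.706 [0.5509 0.204  0.0515]
```

```bash

python3 -m jog '{"offset": [[0,0,-0.004],[0,0,0],[0,0,0]], "angular": [[0,0,-0.5],[0,0,0],[0,0,0]], "jaw": [45,45,45]}' >/dev/null; python3 st.py
python3 -m jog '{"offset": [[0,0,-0.004],[0,0,0],[0,0,0]], "angular": [[0,0,-0.5],[0,0,0],[0,0,0]], "jaw": [45,45,45]}' >/dev/null; python3 st.py
```

```text
32.5 [-2.49  2.25  8.29] [-0.066  0.623 -0.219] q6 -0.653 [0.5509 0.2041 0.0513]
32.8 [-2.74  1.87  8.56] [-0.025  0.642 -0.207] q6 -0.601 [0.551  0.204  0.0511]
```

```bash

python3 -m jog '{"offset": [[0,0,0],[0,0,0],[0,0,0]], "angular": [[0,0,-0.5],[0,0,0],[0,0,0]], "jaw": [45,45,45]}' >/dev/null; python3 st.py
python3 -m jog '{"offset": [[0,0,-0.004],[0,0,0],[0,0,0]], "angular": [[0,0,-0.5],[0,0,0],[0,0,0]], "jaw": [45,45,45]}' >/dev/null; python3 st.py
python3 -m jog '{"offset": [[0,0,-0.004],[0,0,0],[0,0,0]], "angular": [[0,0,-0.5],[0,0,0],[0,0,0]], "jaw": [45,45,45]}' >/dev/null; python3 st.py
```

```text
33.1 [-3.56 -0.39  8.42] [-0.058  0.578 -0.143] q6 -0.548 [0.5508 0.2039 0.051 ]
33.4 [-3.    0.17  8.53] [ 0.046  0.656 -0.1  ] q6 -0.496 [0.5509 0.204  0.0509]
33.7 [-2.65  1.02  9.67] [ 0.072  0.582 -0.119] q6 -0.444 [0.5511 0.2041 0.051 ]
```

```bash

python3 -m jog '{"offset": [[0,0,-0.004],[0,0,0],[0,0,0]], "angular": [[0,0,-0.5],[0,0,0],[0,0,0]], "jaw": [45,45,45]}' >/dev/null; python3 st.py
python3 -m jog '{"offset": [[0,0,-0.004],[0,0,0],[0,0,0]], "angular": [[0,0,-0.5],[0,0,0],[0,0,0]], "jaw": [45,45,45]}' >/dev/null; python3 st.py
python3 - <<'E'
from h import *
S=manip.grab_frame('scene');cv2.imwrite('pics/s25.png',cv2.resize(S[130:250,190:320],None,fx=6,fy=5,interpolation=cv2.INTER_CUBIC))
E
```

```text
34.0 [-3.67 -0.28 10.23] [ 0.011  0.685 -0.098] q6 -0.392 [0.5511 0.204  0.0509]
34.3 [-4.53  0.75 11.24] [ 0.03   0.876 -0.065] q6 -0.339 [0.551  0.2041 0.0509]
```

View pics/s25.png

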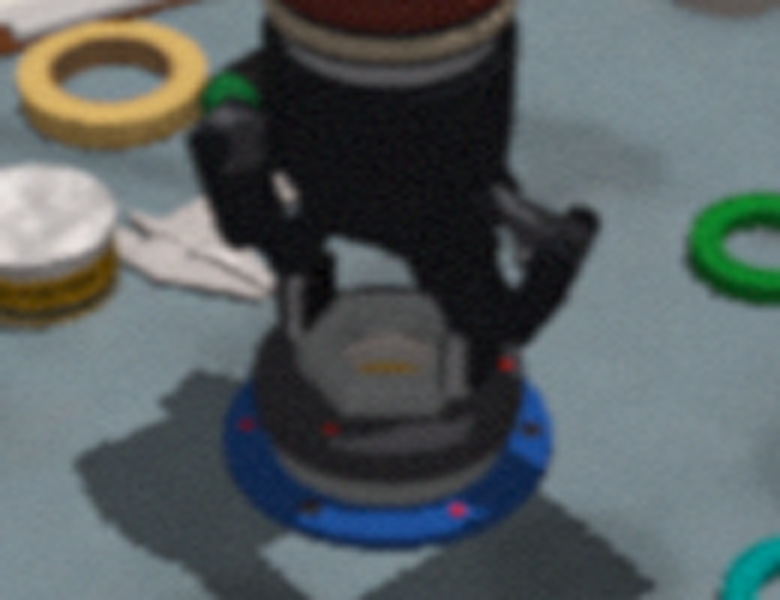

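The tool height has stopped falling while Fz creeps up to 11 N, so the ring is already resting on the bearing under my own push. I stop following down, ease off the push and keep turning in small steps until it bites.

```bash

python3 -m jog '{"offset": [[0,0,0.02],[0,0,0],[0,0,0]], "angular": [[0,0,0],[0,0,0],[0,0,0]], "jaw": [45,45,45]}' >/dev/null; python3 st.py
python3 -m jog '{"offset": [[0,0,0],[0,0,0],[0,0,0]], "angular": [[0,0,-0.4],[0,0,0],[0,0,0]], "jaw": [45,45,45]}' >/dev/null; python3 st.py
```

```text
34.65 [-1.98  1.7   5.29] [ 0.126  0.421 -0.062] q6 -0.339 [0.551  0.2041 0.051 ]
34.95 [-2.    0.79  6.34] [ 0.078  0.484 -0.065] q6 -0.297 [0.5509 0.204  0.051 ]
```

```bash

python3 -m jog '{"offset": [[0,0,0.008],[0,0,0],[0,0,0]], "angular": [[0,0,-0.4],[0,0,0],[0,0,0]], "jaw": [45,45,45]}' >/dev/null; python3 st.py
python3 -m jog '{"offset": [[0,0,0],[0,0,0],[0,0,0]], "angular": [[0,0,-0.4],[0,0,0],[0,0,0]], "jaw": [45,45,45]}' >/dev/null; python3 st.py
```

```text
35.25 [-1.66  1.57  6.45] [ 0.118  0.328 -0.11 ] q6 -0.256 [0.5508 0.204  0.051 ]
35.55 [-1.92  1.37  5.36] [ 0.147  0.258 -0.102] q6 -0.214 [0.5509 0.2039 0.051 ]
```

```bash

python3 -m jog '{"offset": [[0,0,0],[0,0,0],[0,0,0]], "angular": [[0,0,-0.4],[0,0,0],[0,0,0]], "jaw": [45,45,45]}' >/dev/null; python3 st.py
python3 -m jog '{"offset": [[0,0,0],[0,0,0],[0,0,0]], "angular": [[0,0,-0.4],[0,0,0],[0,0,0]], "jaw": [45,45,45]}' >/dev/null; python3 st.py
python3 -m jog '{"offset": [[0,0,0],[0,0,0],[0,0,0]], "angular": [[0,0,-0.3],[0,0,0],[0,0,0]], "jaw": [45,45,45]}' >/dev/null; python3 st.py
```

```text
35.85 [-1.86  0.95  5.8 ] [ 0.125  0.327 -0.106] q6 -0.172 [0.5508 0.2039 0.051 ]
36.15 [-1.04  0.52  5.78] [ 0.125  0.41  -0.083] q6 -0.13 [0.5507 0.2039 0.051 ]
36.45 [-0.92  1.76  5.62] [0.132 0.399 0.047] q6 -0.099 [0.5507 0.204  0.0509]
```

The torque is starting to rise, by +0.13 N m over the last 1.8°. I switch to smaller steps.

```bash

python3 -m jog '{"offset": [[0,0,0],[0,0,0],[0,0,0]], "angular": [[0,0,-0.2],[0,0,0],[0,0,0]], "jaw": [45,45,45]}' >/dev/null; python3 st.py
python3 -m jog '{"offset": [[0,0,0],[0,0,0],[0,0,0]], "angular": [[0,0,-0.2],[0,0,0],[0,0,0]], "jaw": [45,45,45]}' >/dev/null; python3 st.py
```

```text
36.75 [-1.23  2.09  5.11] [0.108 0.413 0.186] q6 -0.079 [0.5507 0.204  0.0509]
37.05 [-0.84  1.6   5.87] [0.196 0.386 0.273] q6 -0.057 [0.5506 0.204  0.0508]
```

```bash

python3 -m jog '{"offset": [[0,0,0],[0,0,0],[0,0,0],[0,0,0]], "angular": [[0,0,-0.2],[0,0,0],[0,0,0],[0,0,0]], "jaw": [45,45,45,45]}' >/dev/null; python3 st.py
```

```text
37.45 [-1.41  1.88  4.83] [0.214 0.472 0.272] q6 -0.036 [0.5506 0.204  0.0507]
```

```bash

python3 -m jog '{"offset": [[0,0,0],[0,0,0]], "angular": [[0,0,0],[0,0,0]], "jaw": [45,45]}' >/dev/null; python3 st.py
python3 - <<'E'
from h import *
for t in ('w24','w26'):
    if t=='w26': im=manip.grab_frame('wrist');cv2.imwrite('pics/w26.png',im)
    else: im=cv2.imread('pics/w24.png')
    hsv=cv2.cvtColor(im,cv2.COLOR_BGR2HSV); m=cv2.inRange(hsv,(0,120,80),(8,255,255))|cv2.inRange(hsv,(172,120,80),(180,255,255))
    n,l,st,ce=cv2.connectedComponentsWithStats(m); print(t,[(ce[i].round(1),st[i,4]) for i in range(1,n) if 5<st[i,4]<120])
E
```

```text
37.65 [-1.3   1.48  5.38] [0.295 0.413 0.373] q6 -0.036 [0.5506 0.204  0.0507]
w24 [(array([ 4. , 62.8]), np.int32(83)), (array([212.6, 152.1]), np.int32(29)), (array([253.8, 172.9]), np.int32(66))]
w26 [(array([308.8, 164.3]), np.int32(28)), (array([253.3, 173. ]), np.int32(63)), (array([178.9, 197.4]), np.int32(11))]
```

View pics/w26.png

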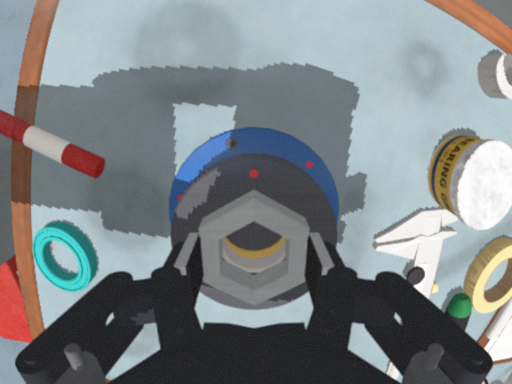

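The ring hasn't slipped in the grip, with its dot at (253,173), and the torque is about 0.33 N m. I make one last small step for margin.

```bash

python3 -m jog '{"offset": [[0,0,0],[0,0,0],[0,0,0]], "angular": [[0,0,-0.15],[0,0,0],[0,0,0]], "jaw": [45,45,45]}' >/dev/null; python3 st.py
python3 -m jog '{"offset": [[0,0,0]], "angular": [[0,0,0]], "jaw": [45]}' >/dev/null; python3 st.py
python3 -m jog '{"offset": [[0,0,0]], "angular": [[0,0,0]], "jaw": [45]}' >/dev/null; python3 st.py
```

```text
38.0 [-1.29  2.98  4.53] [0.292 0.421 0.431] q6 -0.02 [0.5506 0.204  0.0507]
38.1 [-1.34  3.2   4.95] [0.334 0.481 0.44 ] q6 -0.02 [0.5506 0.204  0.0507]
38.2 [-1.71  2.23  5.75] [0.305 0.489 0.525] q6 -0.02 [0.5506 0.204  0.0507]
```

The torque is about 0.46 N m, which is in the snug band. I let go and rise straight up.

```bash

python3 -m jog '{"offset": [[0,0,0],[0,0,0],[0,0,0],[0,0,0],[0,0,0.1],[0,0,0.3],[0,0,0.5],[0,0,0.5],[0,0,0.3],[0,0,0.1],[0,0,0],[0,0,0]], "angular": [[0,0,0],[0,0,0],[0,0,0],[0,0,0],[0,0,0],[0,0,0],[0,0,0],[0,0,0],[0,0,0],[0,0,0],[0,0,0],[0,0,0]], "jaw": [60,76,78,78,78,78,78,78,78,78,78,78]}'
python3 st.py
python3 - <<'E'
from h import *
cv2.imwrite('pics/w27.png',manip.grab_frame('wrist')); S=manip.grab_frame('scene');cv2.imwrite('pics/s27.png',cv2.resize(S[130:250,190:320],None,fx=6,fy=5,interpolation=cv2.INTER_CUBIC))
cv2.imwrite('pics/t27.png',manip.grab_frame('top'))
s=manip.state()
im=cv2.imread('pics/w27.png');hsv=cv2.cvtColor(im,cv2.COLOR_BGR2HSV); m=cv2.inRange(hsv,(0,120,80),(8,255,255))|cv2.inRange(hsv,(172,120,80),(180,255,255))
n,l,st,ce=cv2.connectedComponentsWithStats(m)
for i in range(1,n):
    if 5<st[i,4]<120:
        for z in (.05,.01):
            q=wunproj(ce[i],z,s)[:2]-[.5515,.2036]; print(ce[i].round(1),z,np.hypot(*q).round(4),np.degrees(np.arctan2(q[1],q[0])).round(1))
E
```

```text
time: 39.4
tool_pos: [0.5499, 0.2035, 0.1394]
tool_rot: [-0.557, 0.558, -0.435, 0.434]
contact_force: [-0.9, 0.3, -0.5]
gripper_width: 0.914
39.4 [-0.9   0.26 -0.5 ] [0.005 0.042 0.015] q6 -0.02 [0.5499 0.2035 0.1394]
[292.2 144.2] 0.05 0.0508 68.9
[292.2 144.2] 0.01 0.05 60.5
[254.7 147.1] 0.05 0.0389 104.3
[254.7 147.1] 0.01 0.0332 104.2
[202.8 169.6] 0.05 0.0467 167.5
[202.8 169.6] 0.01 0.0504 -179.8
[214.6 217.1] 0.05 0.039 -135.4
[214.6 217.1] 0.01 0.0531 -123.7
[295.2 217. ] 0.05 0.0393 -15.9
[295.2 217. ] 0.01 0.0535 -27.5
```

View pics/w27.png

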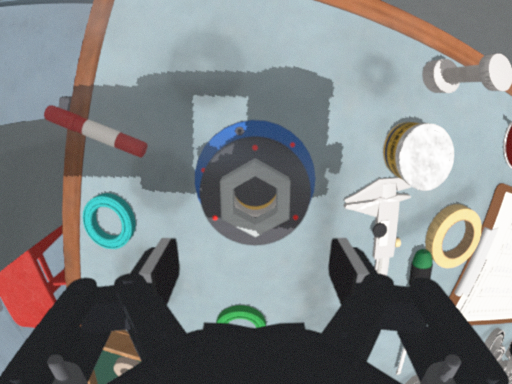

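View pics/s27.png

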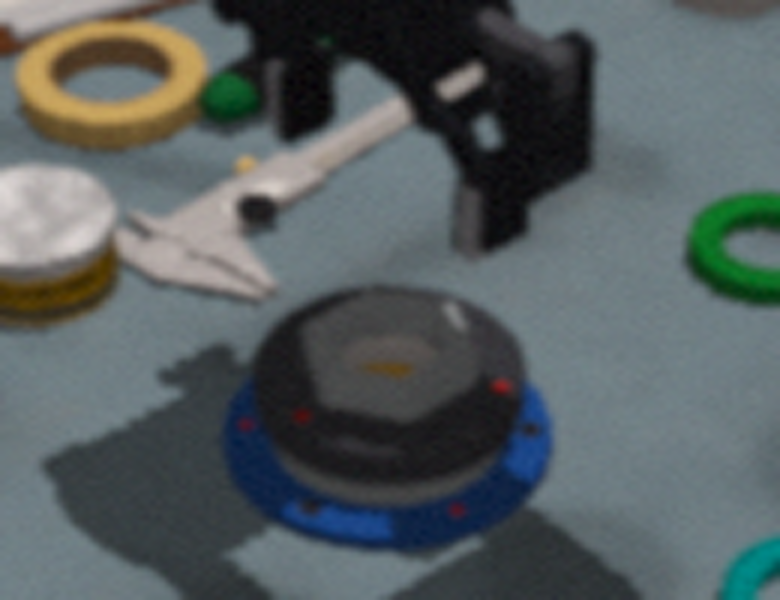

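The ring sits level with its dots at −16°, 104° and −135°, a 1.32 rad turn that matches the tool, so it did not unwind. Its dot radii match the expected 39 mm, the gripper is clear and the wrist loads are near zero. I hand in.

```bash
python3 -c "
from plant import manip
print(manip.job_done())"
```

```text
the job is handed in; nothing more can be done
None
```

I put the bearing in the housing's bore, fitted the ring with its lugs in the slots, screwed it down until snug and let go. I handed the job in at about 39.5 s; no verdict comes back, so the result rests on the checks below.

**Bearing:** After the drop, the wrist image put its top face at about 43.7 mm above the bench; home is 44 mm. It looked level and near the bore's axis, and no push was needed.

**Ring:** The lugs entered the slots at the first try. I turned it clockwise 1.32 rad in total. It bit at about 1.25 rad, and I stopped at 0.43 to 0.53 N m, inside the 0.25 to 0.6 N m snug range. By your 0.017 N m per N that is about 27 N on the bearing. I could not measure that force directly.

**After letting go:**
- The ring had not unwound; its dots matched the turn made.
- It looked level, about 29 mm above the housing's origin.
- The jaws were clear and the wrist loads were near zero.
- In the pictures the bystanders and look-alikes stood where they were.

**What disagreed:**
- **Torque before the bite:** it read −0.06 to −0.28 N m, the opposite sign to what resistance should give, so the final torque may be off by about 0.1 N m.
- **Pressing down:** the tool followed the ring down too far and pressed on it with up to about 11 N. I backed that off before the bite.
- **Side load:** there was about 5 N sideways as the ring entered the slots. I relieved it by opening and regripping.

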